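Uncover and grease the bearing block of a positioning stage

ROBOT

A 6-joint arm with a two-finger parallel gripper is mounted at the origin on a cart in front of the work surface, level with it; the furniture and walls round the work are solid. World frame = base frame: x ahead of the robot, y to its left, z up, the work surface at z = 0. Lengths are in mm, angles in rad, forces in N, time in s.
With the tool pointing down it reaches from about 300 to 825 mm from the base axis. Payload 5.4 kg.
Tool frame: the origin (TCP) lies midway between the tips of the shut fingers; the grasp point (between the pads) lies 19 mm behind it; z points along the fingers, y is the direction in which the jaws open and shut (so a half turn about z gives the same grasp; the last joint's range is limited). The gripper opens to 92 mm and grips with 3 to 60 N. Pads are 20 mm wide; open, the fingers measure 128 mm over their backs; the gripper's body (75 mm by 189 mm) begins 69 mm behind the grasp point.
Start: joints at [-1.408, 0.158, 1.597, -0, 1.386, -0.21], TCP at [209.405, -535.496, 214.601] pointing down, gripper open.
Joint ranges: [-2.91, 2.91], [-0.94, 2.29], [0.18, 2.7], [-1.29, 4.43], [0.17, 2.64], [-3, 3]. Speed limits (rad/s): [2.57, 2.57, 3.14, 3.14, 3.14, 3.14].

INTERFACE

Orientations are given as a rotation vector (axis times angle).
In Python, from cell import arm gives the robot as it stands.
- The arm moves only by the tool send_rows, never from a script. Its arguments are lists of equal length, an entry for each row: "turn": the turn, a rotation vector about the world's x, y, z in degrees, a list of three; "dp": the shift along the world's x, y, z in m, a list of three; "grip": the opening, from 0 (shut) to 1 (fully open). In form: {"turn": [[wx, wy, wz], ...], "dp": [[dx, dy, dz], ...], "grip": [grip, ...]}. A call has 1 to 8 rows; each row is the pose to reach, as a shift and turn from the pose commanded when the call began; what a row does not reach only later rows make up. A row lasts 1/10 s, in which the tool goes at most 50 mm and 8.59 degrees, less where a joint would pass 70% of its speed; a pose out of reach is approached as far as the arm can. A call with a gripper value outside its range is refused whole. The fingers move at their own pace and stop on an object; "force" is the grip in N (left out, the last holds). Time passes only in rows, so rows that repeat a pose let the fingers close. It gives the time, the measured TCP pose, the force and the opening at its end, in the units of the state.
- arm.get_obs(): the state, without advancing time (a new reading comes with each control period).
- arm.read_camera(name): name is "side" or "top"; returns the picture (480x640x3 uint8, red, green, blue); there is no depth.
- arm.calibration(name): a dict with "vertical_fov" (degrees; the focal length in pixels is half the picture's height over the tangent of half this angle, whatever the lens; pixels are square), "cx", "cy" (the principal point, pixels), "world_from_camera" (4x4, takes a point from camera to world coordinates). Camera axes: x right, y down, z forward; pixel columns grow to the right and rows downward; lengths in mm; the calibration is good to about 2 mm. A picture is of the moment at which its call begins. calibration takes no time and is no camera call.
- arm.sign_off(): hands the job in, once; it reports no verdict.
Trained networks look in the newest picture that a camera, given by its name, has taken for a name from the list of things; names that differ only in an ending like _2 or _b are one class to them, and where a whole thing is asked for, a point or a joint stands for the part that bears it (a point fixed in the world has none). Each returns a list of dicts, best first, with "confidence" (0 to 1); they miss things now and then, are a little off and sometimes report something else, mostly with a low value. They report only what shows in the picture. A call takes as long as a camera call. They do not tell look-alikes from the thing itself.
- arm.outline_of(camera, thing): "mask" (480x640 bool, what is visible of it) and "at" ([column, row] in pixels, amid what is visible of it).
The state is a dict: "t": time; "qpos": joint angles; "dq": joint speeds; "tau": joint torques, N m; "position": TCP position; "tcp_rot": TCP orientation; "ft_force": force on the tool from outside, world axes, zero at the start; "moment": the same for the moment, N m; "opening": finger opening in mm.
Only numpy, scipy, OpenCV 4.12 (cv2) and the standard library are available. Lean on these libraries where they do the work, as an engineer would, in place of code of your own. Each camera call takes 0.05 s, during which the arm holds its last target.

TASK

Fit the square-bored wing knob fully down onto the bearing block's square shaft and with it turn the cover counter-clockwise (seen from above) to its stop, off the grease nipple; move the cover only by the seated knob, which stays on the shaft. Then take the grease coupler from its stand, press it squarely onto the tilted nipple until it snaps over the ball, and push on until the nipple's sprung stem is all the way in. Finish while holding the coupler gripped and pressed against the spring, with the oil bottle and the microscope objective left standing where they are.

Things in the scene. Friction and masses are not known exactly. Their poses are not given: they have to be found in the camera images.
- block: Bearing block fixed to the table (it does not move during the job): aluminium base plate 160 (x) x 100 (y) x 12 mm; origin at the centre of the plate's underside, z up. A grey housing 56 x 64 mm, up to z = 40 mm, carries the tilted nipple; its dark round boss (diameter 23 mm) ends at (-26, 0, 50) mm, where the brass stem comes out. Behind it, on a round steel post at x = +40 mm, y = 0, turns the swing cover with the square shaft.
- nipple_head (a point): Centre of the brass ball head of the grease nipple (ball diameter 16 mm on a stem of diameter 10 mm). Its z axis is the nipple's axis, pointing outward and up: it leans 25 degrees (0.436 rad) from vertical toward the block's -x side (the robot's side). The ball stands 25 mm out of the boss when the stem is out; its top is 8 mm further along the axis.
- stem (a joint): How far the nipple's sprung stem is pushed into the boss along its axis, m: 0 = out, 0.006 = all the way in (stop). Spring: about 4 N at the start of the travel, 10 N at the stop.
- cover (a joint): Angle of the swing cover and square shaft about the vertical post, rad: 0 to 0.1 = over the nipple, 1.3 = stop, fully open. Grows counter-clockwise seen from above (the cover swings from the block's -x side to its -y side). Stiff hinge (about 0.08 Nm), stays where left. The cover is a flat steel arm, at 86 to 96 mm above the table, with a round end (diameter 34 mm) 80 mm from the post's axis.
- shaft_seat (a point): Point on the shaft's axis, on top of the cover's hub (diameter 36 mm), 96 mm above the table: the seat for the knob. The square shaft, 14 x 14 mm with sides along this point's x and y, stands 20 mm up from here (its topmost 3.5 mm is reduced to 11.5 mm square). The point turns with the cover; x points away from the cover's arm.
- knob_grip (a point): Middle of the grip wing of the loose grey plastic knob (100 g), which stands upright on the table; this point is 47 mm above the knob's underside. The wing is 50 mm long (own x), 14 mm thick (own y), from 26 to 60 mm above the underside; below it a square hub 34 x 34 mm.
- knob_bore (a point): Centre of the knob's underside, at the mouth of its square bore: 15.5 x 15.5 mm, sides along own x and y, 22 mm deep, z up. On the shaft any of the four square positions will do; fully home, this point lies on shaft_seat.
- coupler_grip (a point): Middle of the grip of the loose grease coupler (about 190 g, 110 mm long), which stands upright, mouth down, in its stand; this point lies on its axis, 78 mm above its mouth. The grip is an aluminium square bar 22 x 22 mm (sides along own x and y) from 45 to 101 mm above the mouth; below it a steel sleeve of diameter 32 mm. z axis along the coupler, from the mouth up to its closed end.
- coupler_seat (a point): Point inside the coupler on its axis, 15.5 mm up from the mouth, where the ball's centre lies when the coupler has snapped home (bore of diameter 21 mm, ceiling 23.5 mm from the mouth; two sprung pins 8 mm from the mouth snap behind the ball at about 8 to 12 N of push). z axis as coupler_grip. Before the snap the ball catches on the pins with its centre about at the mouth.
- stand: Fixed low round steel stand that holds the coupler: foot of diameter 68 mm, 4 mm thick, with a ring of diameter 48 mm (inside 40 mm) up to 18 mm above the table; the coupler stands in it on the foot's top. Origin at the centre of the underside. Stand and knob may be on either side of the block.
- oil_bottle: Bystander: small capped oil bottle, 52 mm wide, 112 mm high; origin at the centre of its underside.
- lens: Bystander: white microscope objective, 29 mm wide, 45 mm high; origin at the centre of its underside.
Things that resemble listed ones, but are neither listed nor needed, are in the scene too. What is meant by the part that bears coupler_grip is not blue, purple or yellow, and is the smaller of those in its own colour.

How it is judged (in metres and radians):
On the way, in this order (a step that is already met when the one before it is completed fails the run):
1. the knob sits fully down on the square shaft, the cover still over the nipple (z of knob_bore in the frame of shaft_seat below 0.004 m and horizontal distance between knob_bore and shaft_seat below 0.004 m and angle between knob_bore's own z axis and vertical below 0.12 rad), for 0.1 s.
2. the cover is turned open with the seated knob (value of joint cover above 1.1 rad and z of knob_bore in the frame of shaft_seat below 0.006 m and horizontal distance between knob_bore and shaft_seat below 0.005 m), for 0.1 s.
At the end, for the whole second after the job is handed in: Knob on the shaft (within 5 mm of fully down, 4 mm sideways), cover open more than 1.1 rad, coupler snapped home (ball centre within 3.5 mm of its seat, axes within 0.15 rad), stem pushed in more than 4 mm of its 6 mm, fingers still holding the coupler (z of knob_bore in the frame of shaft_seat below 0.005 m and horizontal distance between knob_bore and shaft_seat below 0.004 m and value of joint cover above 1.1 rad and distance between coupler_seat and nipple_head below 0.0035 m and angle between the z axis of coupler_seat and the z axis of nipple_head, either way round below 0.15 rad and value of joint stem above 0.004 m and contact force between the fingers and coupler above 2 N); the arm keeps its last pose, push and grip.
It fails at once if the cover is swung without the knob seated on its shaft (value of joint cover above 0.3 rad and (z of knob_bore in the frame of shaft_seat above 0.01 m or horizontal distance between knob_bore and shaft_seat above 0.008 m)).
It fails at once if the oil bottle or the objective is moved by more than 30 mm or tipped over (distance of any of oil_bottle, lens from where it was at the start of the episode above 0.03 m or angle between any of oil_bottle, lens's own z axis and vertical above 0.5 rad).
It also fails if it takes over 54 s, if anything falls off the work surface, if the arm or the gripper's body presses on something with over 40 N, if the wrist force passes 120 N, or if a joint passes its speed limit or range.

## Working session

There is one attempt and no reset: what is moved stays moved. The work goes in short steps, Python scripts to look and compute and a tool call to move; the robot and the scene stay as the last step left them, time stands still between calls to the robot, and variables do not carry over. Pictures are saved under pics/ and viewed, and the job is handed in when it is done.

Besides the shell and the picture viewer there is one more tool, called after "Request:" as name(argument=value, ...) on one line, values as JSON. send_rows: Moves the arm, as the interface text tells. Its arguments: {"type":"object","properties":{"turn":{"type":"array"},"dp":{"type":"array"},"grip":{"type":"array"},"force":{"type":"number"}},"required":["turn","dp","grip"]}

```bash
ls; mkdir -p pics; python3 - <<'E'
from cell import arm
import cv2, numpy as np
np.set_printoptions(precision=4,suppress=True)
for n in("side","top"):
    im=arm.read_camera(n); cv2.imwrite(f"pics/{n}0.png",im[:,:,::-1]); np.save(f"pics/{n}0.npy",im)
    c=arm.calibration(n); print(n,c)
o=arm.get_obs(); print(o)
E
```

```text
pics
side {'vertical_fov': 54.03080330042944, 'cx': 322.901650008373, 'cy': 239.76754874532207, 'world_from_camera': array([[   0.9261,    0.1615,   -0.341 ,  826.4957],
       [   0.3773,   -0.4114,    0.8297, -757.6149],
       [  -0.0063,   -0.897 ,   -0.4419,  492.7344],
       [   0.    ,    0.    ,    0.    ,    1.    ]])}
top {'vertical_fov': 57.53751732359807, 'cx': 314.7831742269455, 'cy': 237.67468196149042, 'world_from_camera': array([[  0.0125,  -0.9867,   0.1622, 411.5283],
       [ -0.9999,  -0.014 ,  -0.0082,   2.0861],
       [  0.0104,  -0.1621,  -0.9867, 920.1562],
       [  0.    ,   0.    ,   0.    ,   1.    ]])}
{'t': 0.1, 'qpos': array([-1.4081,  0.159 ,  1.5981,  0.    ,  1.3862, -0.2101]), 'dq': array([-0.0004, -0.0018, -0.0026, -0.0014, -0.0008, -0.0005]), 'tau': array([ -0.0007, -38.6503, -32.2961,   0.0701,   0.034 ,  -0.0001]), 'position': array([ 209.3078, -534.9397,  213.7151]), 'tcp_rot': array([-3.0855, -0.5818, -0.0001]), 'ft_force': array([-0.5659, -0.3838,  0.1153]), 'moment': array([0.0299, 0.0406, 0.0079]), 'opening': 91.66446291147372}
```

View pics/side0.png

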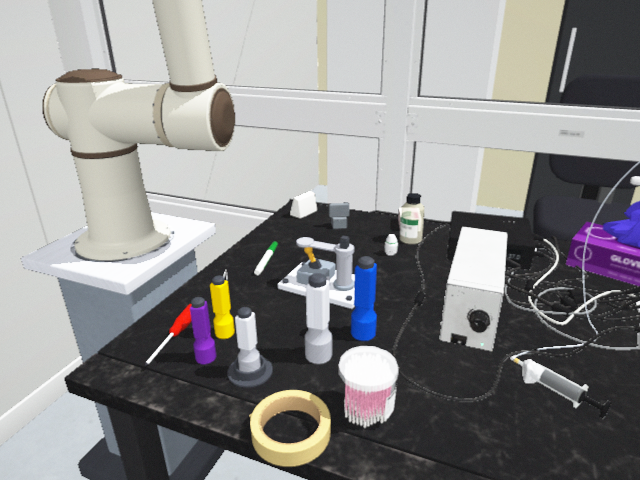

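View pics/top0.png

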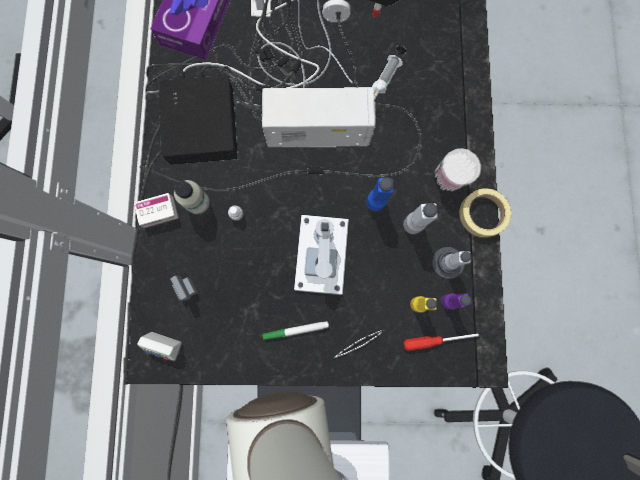

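Coupler candidates (side image): purple (202,330), yellow (222,307), blue (365,298), large grey/white one (318,318) and the smaller grey/white one in the stand (247,345). By the description the choice is the one at (247,345), top (452,262). I'll check crops and masks.

```bash
cat > h.py <<'E'
import numpy as np, cv2
from scipy.spatial.transform import Rotation as R
from scipy.optimize import least_squares
np.set_printoptions(precision=4,suppress=True)
CAL={"side":dict(vertical_fov=54.03080330042944,cx=322.901650008373,cy=239.76754874532207),"top":dict(vertical_fov=57.53751732359807,cx=314.7831742269455,cy=237.67468196149042)}
def setcal(arm):
    for n in CAL: CAL[n]=arm.calibration(n)
def proj(n,P):
    c=CAL[n]; f=240/np.tan(np.radians(c["vertical_fov"])/2)
    T=np.linalg.inv(c["world_from_camera"]); P=np.atleast_2d(P); q=P@T[:3,:3].T+T[:3,3]
    return np.c_[f*q[:,0]/q[:,2]+c["cx"], f*q[:,1]/q[:,2]+c["cy"]]
def ray(n,uv):
    c=CAL[n]; f=240/np.tan(np.radians(c["vertical_fov"])/2)
    W=c["world_from_camera"]; d=W[:3,:3]@np.array([(uv[0]-c["cx"])/f,(uv[1]-c["cy"])/f,1]); return W[:3,3],d/np.linalg.norm(d)
def onz(n,uv,z):
    o,d=ray(n,uv); return o+d*(z-o[2])/d[2]
E
python3 - <<'E'
from cell import arm
from h import *
setcal(arm)
ims={n:arm.read_camera(n) for n in("side","top")}
masks={}
for n in ims:
    for t in ("block","knob_grip","coupler_grip","stand","oil_bottle","lens","cover","stem"):
        r=arm.outline_of(n,t)
        for i,d in enumerate(r):
            m=d["mask"]; masks[f"{n}_{t}_{i}"]=m
            print(n,t,round(d["confidence"],2),np.round(d["at"]),m.sum(),onz(n,d["at"],0).round())
    im=ims[n]
np.savez_compressed("pics/masks0.npz",**masks)
def crop(n,x0,y0,x1,y1,k,fn):
    cv2.imwrite(fn,cv2.resize(ims[n][y0:y1,x0:x1,::-1],None,fx=k,fy=k,interpolation=cv2.INTER_CUBIC))
crop("side",180,240,390,400,3.7,"pics/c_side_coup.png")
crop("top",280,180,480,320,4,"pics/c_top.png")
crop("side",270,190,430,310,5,"pics/c_side_block.png")
crop("top",130,190,250,310,4,"pics/c_top_knob.png")
E
```

```text
side block 0.68 [328. 271.] 2709 [512.  36.   0.]
side knob_grip 0.78 [339. 215.] 497 [431. 318.   0.]
side coupler_grip 0.93 [319. 322.] 2047 [ 562. -137.    0.]
side coupler_grip 0.86 [364. 304.] 1779 [618. -53.   0.]
side coupler_grip 0.79 [199. 334.] 1193 [ 387. -241.    0.]
side coupler_grip 0.68 [222. 310.] 1109 [ 383. -167.    0.]
side stand 0.56 [249. 375.] 858 [ 516. -298.    0.]
side oil_bottle 0.96 [410. 218.] 1017 [609. 366.   0.]
side lens 0.75 [388. 244.] 214 [596. 202.   0.]
side cover 0.86 [331. 245.] 632 [474. 148.   0.]
side stem 0.47 [311. 253.] 73 [446.  97.   0.]
top block 0.78 [324. 255.] 3580 [525. -26.   0.]
top knob_grip 0.86 [183. 288.] 450 [452. 268.   0.]
top coupler_grip 0.91 [456. 264.] 396 [ 511. -306.    0.]
top coupler_grip 0.88 [422. 304.] 336 [ 425. -230.    0.]
top coupler_grip 0.83 [417. 216.] 699 [ 614. -226.    0.]
top coupler_grip 0.75 [381. 197.] 612 [ 655. -149.    0.]
top coupler_grip 0.56 [456. 301.] 373 [ 433. -303.    0.]
top stand 0.59 [454. 260.] 412 [ 518. -302.    0.]
top stand 0.58 [442. 264.] 529 [ 509. -276.    0.]
top oil_bottle 0.88 [193. 196.] 843 [649. 259.   0.]
top lens 0.71 [183. 287.] 417 [454. 268.   0.]
top lens 0.56 [236. 211.] 175 [619. 166.   0.]
top cover 0.97 [326. 245.] 849 [547. -30.   0.]
```

View pics/c_side_coup.png

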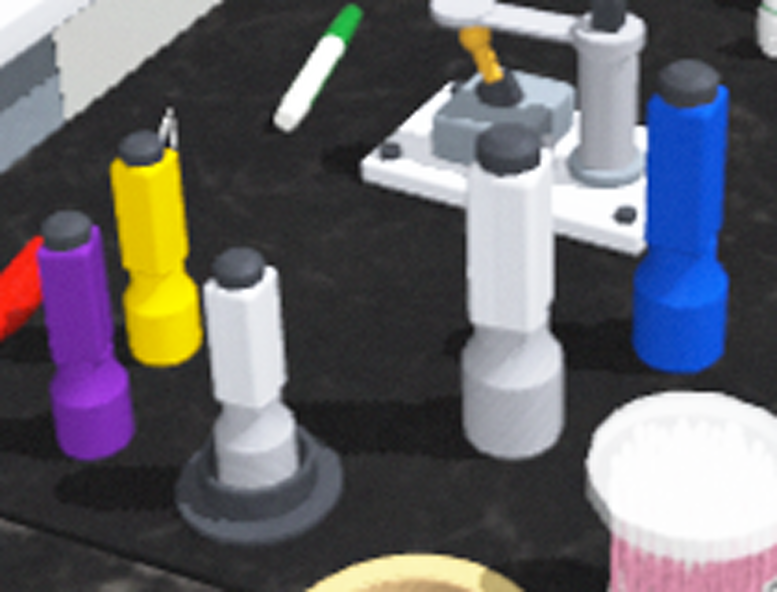

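View pics/c_top.png

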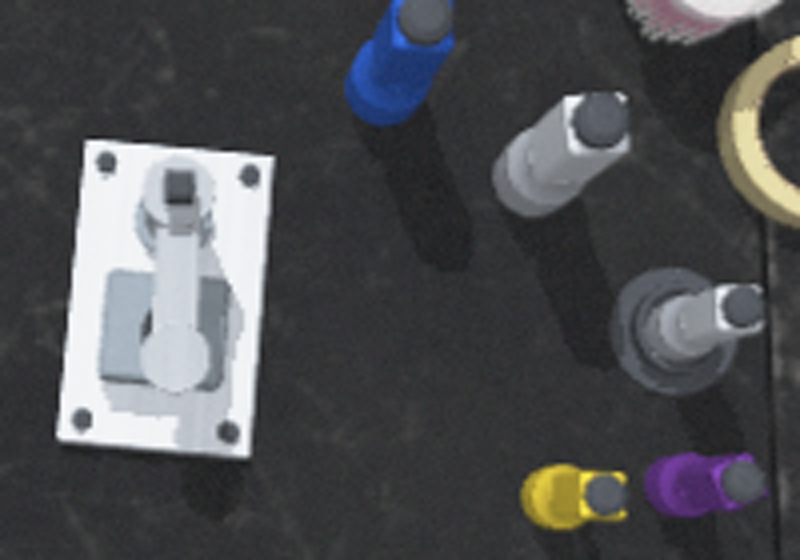

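View pics/c_side_block.png

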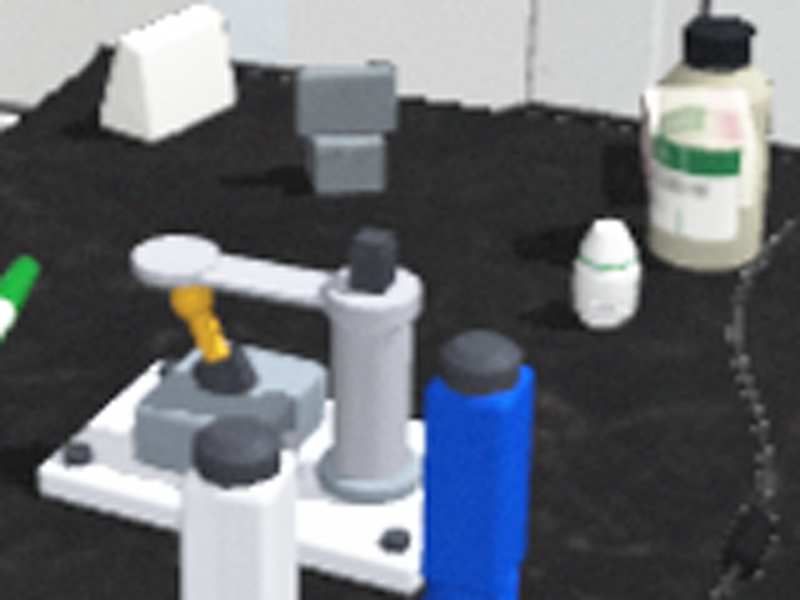

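View pics/c_top_knob.png

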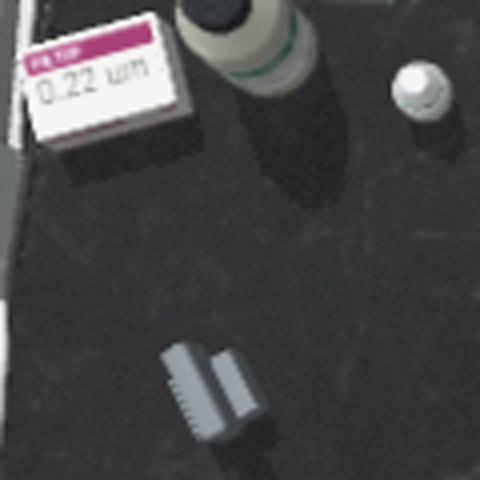

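Shown: the grey/white coupler in the stand at side (247,345), clearly smaller than the free grey one (318,318), so that's the choice. The knob is at side (339,215), top (183,288). Next I'll fit the poses from silhouettes.

```bash
cat >> h.py <<'E'
from scipy.optimize import minimize
def box(x0,x1,y0,y1,z0,z1): return np.array([[x,y,z] for x in(x0,x1) for y in(y0,y1) for z in(z0,z1)],float)
def cyl(r0,r1,z0,z1,cx=0,cy=0,n=32):
    a=np.arange(n)*2*np.pi/n; c=np.c_[np.cos(a),np.sin(a)]
    return np.r_[np.c_[r0*c+[cx,cy],np.full(n,z0)],np.c_[r1*c+[cx,cy],np.full(n,z1)]]
KNOB=[box(-17,17,-17,17,0,26),box(-25,25,-7,7,26,60)]
COUP=[cyl(16,16,0,28),cyl(16,11,28,45),box(-11,11,-11,11,45,101),cyl(9,9,101,110)]
def xf(parts,x,y,yaw,z=0):
    M=R.from_euler('z',yaw).as_matrix(); return [p@M.T+[x,y,z] for p in parts]
def render(n,parts,S=4,off=(0,0)):
    m=np.zeros((480*S,640*S),np.uint8)
    for p in parts:
        uv=(proj(n,p)+off+0.5)*S-0.5
        h=cv2.convexHull(np.round(uv*16).astype(np.int32)); cv2.fillConvexPoly(m,h,255,shift=4)
    return cv2.resize(m,(640,480),interpolation=cv2.INTER_AREA)/255.
def iou(n,parts,mask,S=4):
    r=render(n,parts,S); mk=mask.astype(float); i=np.minimum(r,mk).sum(); return i/(r.sum()+mk.sum()-i)
def fit(views,parts,p0,z=0,sc=(5,5,.2)):
    """views: list of (cam,mask)"""
    f=lambda p:-np.mean([iou(n,xf(parts,p[0],p[1],p[2],z),m) for n,m in views])
    best=None
    for dy in(0,.4,-.4):
        s=np.array(p0)+[0,0,dy]
        r=minimize(f,s,method='Nelder-Mead',options=dict(initial_simplex=np.array([s]+[s+np.eye(3)[i]*sc[i] for i in range(3)]),xatol=.02,fatol=1e-5))
        if best is None or r.fun<best.fun: best=r
    return best.x,-best.fun
E
python3 - <<'E'
from cell import arm
from h import *
setcal(arm)
M=np.load("pics/masks0.npz")
im={n:np.load(f"pics/{n}0.npy") for n in("side","top")}
ks,kt=M["side_knob_grip_0"],M["top_knob_grip_0"]
for v in ([("side",ks)],[("top",kt)],[("side",ks),("top",kt)]):
    print("knob",[a[0] for a in v],*fit(v,KNOB,[440,265,1.9+np.pi/2 if 0 else 1.2]))
# block corners in top
g=cv2.cvtColor(im["top"],cv2.COLOR_RGB2GRAY)
c=np.array([[301.25,215],[348.5,219.25],[342,294.5],[294.25,290]],np.float32).reshape(-1,1,2)
c=cv2.cornerSubPix(g,c,(3,3),(-1,-1),(cv2.TERM_CRITERIA_EPS|cv2.TERM_CRITERIA_MAX_ITER,50,.01)).reshape(-1,2); print(c)
W=np.array([onz("top",u,12) for u in c]); print(W, np.linalg.norm(W-np.roll(W,-1,0),axis=1), W.mean(0))
d=(W[0]+W[1]-W[2]-W[3]);print("yaw",np.arctan2(d[1],d[0]))
for k in range(4):
    pass
cm=M["top_coupler_grip_0"]; 
print("coup top",*fit([("top",cm)],COUP,[505,-280,0.1],z=4))
sh=(np.array([179,187])/4+[280,180]); print("shaft top",onz("top",sh,116))
# side plate corners
crop=np.array([[38,478],[420,592]])/5+[270,190]; print([onz("side",u,0 if i==1 else 6) for i,u in enumerate(crop)])
E
```

```text
knob ['side'] [449.3884 259.6855   0.6314] 0.950040532715692
knob ['top'] [452.0492 261.9793   0.5325] 0.9357578469391138
knob ['side', 'top'] [450.7983 260.6669   0.586 ] 0.9042260792184966
[[301.1355 214.684 ]
 [348.117  218.73  ]
 [341.6756 293.8086]
 [293.726  289.3381]]
[[609.9025  24.0951  12.    ]
 [602.5944 -75.7323  12.    ]
 [444.2675 -62.4452  12.    ]
 [452.1569  36.6252  12.    ]] [100.0946 158.8835  99.384  158.2425] [527.2304 -19.3643  12.    ]
yaw -0.08150058196665551
coup top [ 513.8707 -288.2317    0.0658] 0.8994216200070599
shaft top [564.7432 -23.0327 116.    ]
[array([444.9339, -64.036 ,   6.    ]), array([606.1494, -74.4494,   0.    ])]
```

```bash
python3 - <<'E'
from cell import arm
from h import *
M=np.load("pics/masks0.npz")
out=[]
for n,t,(x0,y0,x1,y1) in (("top","cover",(290,205,370,305)),("top","coupler_grip",(420,225,500,325)),("side","cover",(270,195,370,320)),("side","stand",(215,300,295,400))):
    im=np.load(f"pics/{n}0.npy").copy()
    m=M[f"{n}_{t}_0"].astype(np.uint8)
    k=5; a=cv2.resize(im[y0:y1,x0:x1,::-1],None,fx=k,fy=k,interpolation=cv2.INTER_NEAREST)
    mm=cv2.resize(m[y0:y1,x0:x1],None,fx=k,fy=k,interpolation=cv2.INTER_NEAREST)
    cs,_=cv2.findContours(mm,cv2.RETR_LIST,cv2.CHAIN_APPROX_NONE); cv2.drawContours(a,cs,-1,(0,0,255),1)
    out.append(cv2.resize(a,(390,int(390*a.shape[0]/a.shape[1])))[:490])
h=max(o.shape[0] for o in out)
out=[np.pad(o,((0,h-o.shape[0]),(0,0),(0,0))) for o in out]
cv2.imwrite("pics/ov.png",np.hstack(out[:2])); cv2.imwrite("pics/ov2.png",np.hstack(out[2:]))
E
```

```text
(no output)
```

View pics/ov.png

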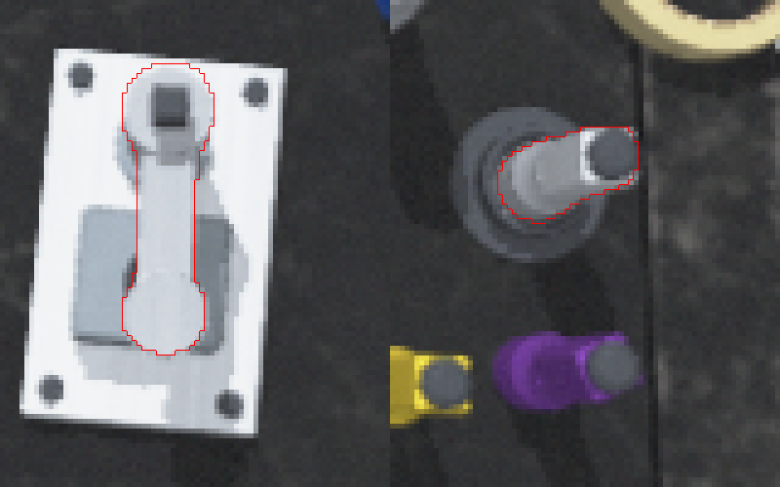

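View pics/ov2.png

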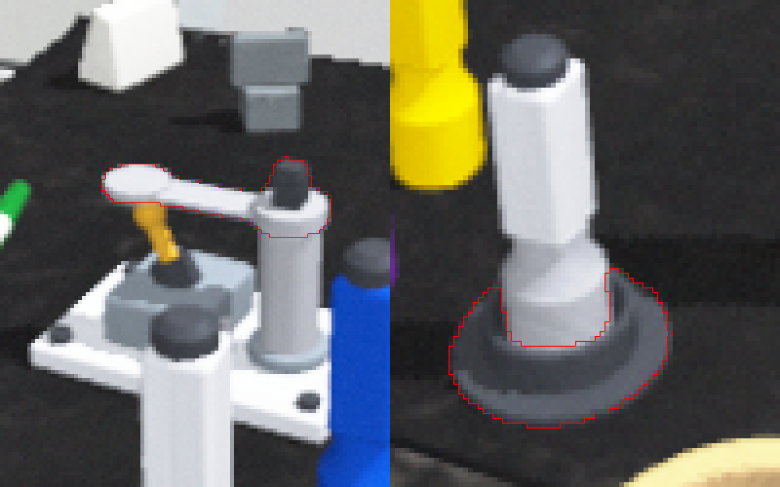

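```bash
cat >> h.py <<'E'
COVER=[cyl(18,18,80,96),cyl(17,17,86,96,cx=-80),box(-80,0,-11.5,11.5,86,96),box(-7,7,-7,7,96,112.5),box(-5.75,5.75,-5.75,5.75,112,116)]
STAND=[cyl(34,34,0,4),cyl(24,24,4,18)]
E
python3 - <<'E'
from cell import arm
from h import *
setcal(arm)
M=np.load("pics/masks0.npz")
im={n:np.load(f"pics/{n}0.npy") for n in("side","top")}
a,b=M["top_cover_0"],M["side_cover_0"]
for v in ([("top",a)],[("side",b)],[("top",a),("side",b)]):
    print("cover",[q[0] for q in v],*fit(v,COVER,[566,-23,-.04]))
# dark shaft
for n,(x0,y0,x1,y1) in (("top",(310,215,340,240)),("side",(335,230,355,250))):
    g=cv2.cvtColor(im[n],cv2.COLOR_RGB2GRAY).astype(float); m=np.zeros_like(g); m[y0:y1,x0:x1]=np.clip((150-g[y0:y1,x0:x1])/80,0,1)
    if n=="side": m[:238]*=0
    print(n,m.sum(), (np.indices(m.shape)[::-1]*m).sum((1,2))/m.sum())
    r=render(n,xf(COVER[3:],566,-22.5,-.04)); print(" model",r.sum(),(np.indices(r.shape)[::-1]*r).sum((1,2))/r.sum())
# side coupler whole mask: bright part of bar
g=cv2.cvtColor(im["side"],cv2.COLOR_RGB2GRAY); 
m=np.zeros(g.shape,bool); m[312:380,225:280]=g[312:380,225:280]>115
nn,l,st,_=cv2.connectedComponentsWithStats(m.astype(np.uint8)); k=1+np.argmax(st[1:,4]); m=l==k; print(st[k])
bar=m.copy(); bar[347:]=0
r=minimize(lambda p:-iou("side",[q for q in xf([COUP[2]],p[0],p[1],p[2],4)],bar),[513,-288,.07],method="Nelder-Mead",options=dict(initial_simplex=[[513,-288,.07],[518,-288,.07],[513,-283,.07],[513,-288,.3]])); print("bar side",r.x,r.fun)
print("coup top",*fit([("top",M["top_coupler_grip_0"])],COUP,[513,-288,.07],z=4))
for i in(0,1):
  print("stand top",*fit([("top",M[f"top_stand_{i}"]|M["top_coupler_grip_0"])],STAND+[p+[0,0,4] for p in COUP],[513,-288,0]))
print("stand side",*fit([("side",M["side_stand_0"]|m)],STAND+[p+[0,0,4] for p in COUP[:3]],[513,-288,0]))
E
```

```text
cover ['top'] [569.0521 -22.2495  -0.0094] 0.953882938799725
cover ['side'] [566.2322 -20.0141   0.0352] 0.7854497694123223
cover ['top', 'side'] [568.0482 -22.2594  -0.0104] 0.8590189945044104
top 104.0625 [326.4163 221.7715]
 model 70.87843137254902 [324.3216 227.2067]
side 161.4875 [344.6024 241.9207]
 model 119.06666666666666 [343.786  241.3581]
[ 235  312   26   61 1123]
bar side [ 513.9048 -290.6268    0.2044] -0.7666717072433087
coup top [ 513.9203 -288.3972    0.0696] 0.898970882398197
stand top [ 517.4272 -298.8095    0.3172] 0.4446595689518185
stand top [ 513.7362 -286.8582    0.0678] 0.9462703629608459
stand side [ 513.3477 -289.9905    0.2398] 0.9061946348524642
```

Request:
send_rows(turn=[[0,0,10.7],[0,0,10.7],[0,0,10.7],[0,0,10.7],[0,0,10.7],[0,0,10.7],[0,0,10.7],[0,0,10.7]], dp=[[0.0146,0.048,0],[0.0292,0.096,0],[0.0437,0.144,0],[0.0583,0.192,0],[0.0729,0.24,0],[0.0874,0.288,0],[0.102,0.336,0],[0.1166,0.384,0]], grip=[1,1,1,1,1,1,1,1], force=30)

```text
t: 1.8
position: [325.8, -151.0, 214.8]
tcp_rot: [3.019, 0.866, 0.001]
ft_force: [1.3, -0.9, 0.8]
opening: 92.0
```

Request:
send_rows(turn=[[0,0,0],[0,0,0],[0,0,0],[0,0,0],[0,0,0],[0,0,0],[0,0,0],[0,0,0]], dp=[[0.0146,0.048,0],[0.0292,0.096,0],[0.0437,0.144,0],[0.0583,0.192,0],[0.0729,0.24,0],[0.0874,0.288,0],[0.102,0.336,0],[0.1166,0.384,0]], grip=[1,1,1,1,1,1,1,1])

```text
t: 2.6
position: [442.1, 232.4, 214.8]
tcp_rot: [3.019, 0.869, 0.001]
ft_force: [2.0, -0.9, 0.7]
opening: 91.7
```

Request:
send_rows(turn=[[0,0,0],[0,0,0],[0,0,0],[0,0,0],[0,0,0]], dp=[[0.0084,0.0285,0],[0.0084,0.0285,-0.045],[0.0084,0.0285,-0.09],[0.0084,0.0285,-0.125],[0.0084,0.0285,-0.125]], grip=[1,1,1,1,1])

```text
t: 3.1
position: [445.8, 257.2, 84.4]
tcp_rot: [3.019, 0.868, -0.017]
ft_force: [-0.5, -0.7, 1.0]
opening: 91.6
```

```bash
python3 - <<'E'
from cell import arm
from h import *
for n,(x0,y0,x1,y1) in (("top",(100,200,260,360)),("side",(260,100,420,260))):
    im=arm.read_camera(n); cv2.imwrite(f"pics/{n}1.png",cv2.resize(im[y0:y1,x0:x1,::-1],None,fx=3,fy=3,interpolation=cv2.INTER_CUBIC))
a=cv2.imread("pics/top1.png");b=cv2.imread("pics/side1.png");cv2.imwrite("pics/a1.png",cv2.resize(np.hstack([a,b]),(800,400)))
print(arm.get_obs()["position"])
E
```

```text
[450.4315 258.5194  90.2317]
```

View pics/a1.png

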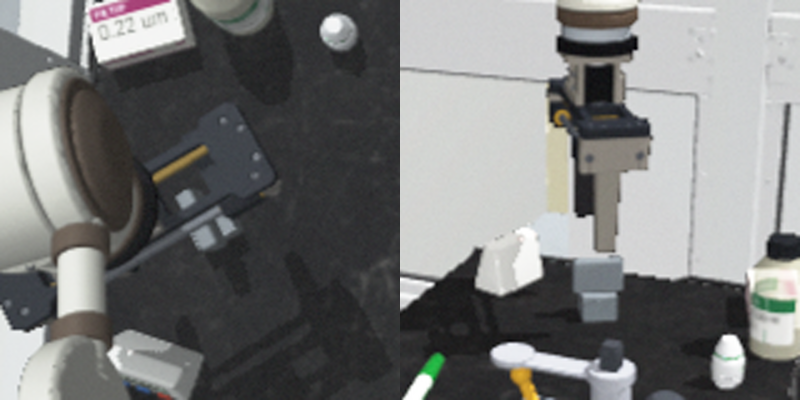

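The open gripper straddles the knob wing in both views: side crop knob at (598,285), top crop at (205,215). I'll descend and close.

Request:
send_rows(turn=[[0,0,0],[0,0,0],[0,0,0],[0,0,0],[0,0,0],[0,0,0],[0,0,0],[0,0,0]], dp=[[0,0,-0.02],[0,0,-0.04],[0,0,-0.05],[0,0,-0.059],[0,0,-0.059],[0,0,-0.059],[0,0,-0.059],[0,0,-0.059]], grip=[1,1,1,1,1,0,0,0], force=35)

```text
t: 4.0
position: [450.8, 258.7, 31.4]
tcp_rot: [-3.019, -0.867, -0.002]
ft_force: [-0.1, 0.3, 0.4]
opening: 70.0
```

Request:
send_rows(turn=[[0,0,0],[0,0,0],[0,0,0],[0,0,0]], dp=[[0,0,0],[0,0,0],[0,0,0],[0,0,0]], grip=[0,0,0,0])

```text
t: 4.4
position: [450.2, 258.5, 30.6]
tcp_rot: [-3.019, -0.867, 0.0]
ft_force: [0.2, 1.0, 0.3]
opening: 38.1
```

Request:
send_rows(turn=[[0,0,0],[0,0,0],[0,0,0],[0,0,0],[0,0,0],[0,0,0]], dp=[[0,0,0],[0,0,0],[0,0,0],[0,0,0],[0,0,0],[0,0,0]], grip=[0,0,0,0,0,0])

```text
t: 5.0
position: [450.2, 258.5, 30.6]
tcp_rot: [3.019, 0.868, -0.0]
ft_force: [-0.1, -0.4, -0.6]
opening: 13.8
```

Knob gripped (13.8 mm). Next: lift and move to a staging spot beside the shaft.

Request:
send_rows(turn=[[0,0,0],[0,0,0],[0,0,0],[0,0,0],[0,0,-8],[0,0,-16],[0,0,-24],[0,0,-33]], dp=[[0,0,0.03],[0,0,0.07],[0,0,0.11],[0,0,0.14],[0.02,-0.03,0.14],[0.04,-0.06,0.14],[0.06,-0.1,0.14],[0.08,-0.14,0.14]], grip=[0,0,0,0,0,0,0,0])

```text
t: 5.8
position: [530.6, 117.3, 170.5]
tcp_rot: [-3.141, 0.023, -0.0]
ft_force: [0.4, -0.2, -0.5]
opening: 13.7
```

Request:
send_rows(turn=[[0,0,0],[0,0,0],[0,0,0],[0,0,0],[0,0,0],[0,0,0]], dp=[[0.02,-0.03,0],[0.036,-0.05,-0.01],[0.036,-0.05,-0.01],[0.036,-0.05,-0.01],[0.036,-0.05,-0.01],[0.036,-0.05,-0.01]], grip=[0,0,0,0,0,0])

```text
t: 6.4
position: [565.8, 69.5, 160.9]
tcp_rot: [-3.141, 0.012, -0.0]
ft_force: [-0.6, 1.0, -0.7]
opening: 13.8
```

```bash
python3 - <<'E'
from cell import arm
from h import *
setcal(arm)
o=arm.get_obs(); print(o["position"],o["tcp_rot"],o["ft_force"],o["opening"],o["qpos"])
for n in("top","side"):
    im=arm.read_camera(n); np.save(f"pics/{n}2.npy",im); cv2.imwrite(f"pics/{n}2.png",im[:,:,::-1])
    for t in("knob_grip","cover"):
        for i,d in enumerate(arm.outline_of(n,t)):
            print(n,t,d["confidence"],d["at"],d["mask"].sum()); np.save(f"pics/m2_{n}_{t}_{i}.npy",d["mask"])
E
```

```text
[565.8427  69.5402 160.9074] [-3.1414  0.0123 -0.0004] [-0.6021  1.0206 -0.6721] 13.817686460481577 [-0.0897  0.1913  1.6685  0.0002  1.2816  1.4889]
top knob_grip 0.38 [268.6, 229.7] 79
top cover 0.83 [322.7, 249.3] 741
top cover 0.43 [322.4, 258.4] 3384
side knob_grip 0.75 [366.5, 201.2] 551
side cover 0.73 [331.2, 243.2] 527
side cover 0.26 [408.7, 220.1] 1012
```

View pics/side2.png

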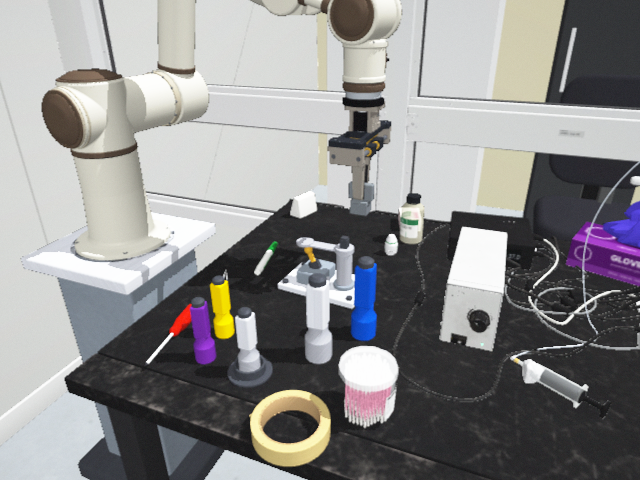

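View pics/top2.png

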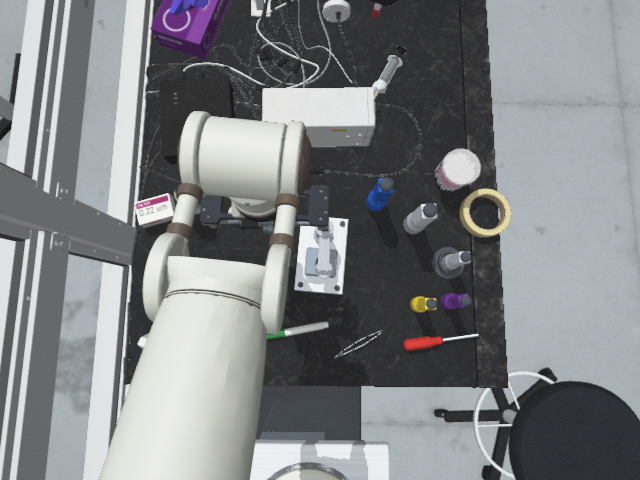

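```bash
cat >> h.py <<'E'
def wire(n,im,parts,x0,y0,x1,y1,k,col=(0,0,255)):
    a=cv2.resize(im[y0:y1,x0:x1,::-1],None,fx=k,fy=k,interpolation=cv2.INTER_NEAREST)
    return wire2(n,a,parts,x0,y0,k,col)
def wire2(n,a,parts,x0,y0,k,col=(0,0,255)):
    for p in parts:
        uv=(proj(n,p)+0.5-[x0,y0])*k
        if len(p)==8:
            for i in range(8):
                for j in range(i):
                    if bin(i^j).count("1")==1: cv2.line(a,tuple(np.round(uv[i]).astype(int).tolist()),tuple(np.round(uv[j]).astype(int).tolist()),col,1)
        else:
            h=len(p)//2
            for q in(uv[:h],uv[h:]): cv2.polylines(a,[np.round(q).astype(np.int32)],True,col,1)
    return a
E
python3 - <<'E'
from cell import arm
from h import *
setcal(arm)
im=np.load("pics/side2.npy")
a=wire("side",im,xf(KNOB,565.8,69.5,0,130.3),335,165,395,270,7)
a=wire2("side",a,xf(COVER[:1]+COVER[3:],567,-22.3,-.02),335,165,7,(0,200,0))
im=np.load("pics/top0.npy")
b=wire("top",im,xf(COVER,567,-22.3,-.02),295,208,350,300,7,(0,200,0))
h=max(a.shape[0],b.shape[0]); c=np.hstack([np.pad(q,((0,h-q.shape[0]),(0,0),(0,0))) for q in(a,b)])
print(c.shape);cv2.imwrite("pics/w2.png",cv2.resize(c,None,fx=.75,fy=.75,interpolation=cv2.INTER_AREA))
m=np.load("pics/m2_side_knob_grip_0.npy")
print(fit([("side",m)],KNOB,[566,69,0],z=130.3))
E
```

```text
(735, 805, 3)
(array([566.0633,  68.9263,   0.0223]), np.float64(0.6752881193903024))
```

View pics/w2.png

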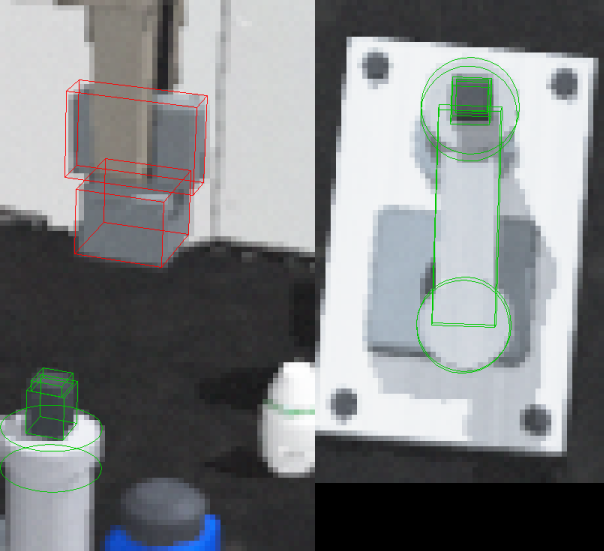

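```bash
python3 - <<'E'
from h import *
g=cv2.cvtColor(np.load("pics/top0.npy"),cv2.COLOR_RGB2GRAY); print("top cols316-334 rows217-236"); print(g[217:237,316:334])
g=cv2.cvtColor(np.load("pics/side2.npy"),cv2.COLOR_RGB2GRAY); print("side cols 334-356 rows 232-252"); print(g[232:256,334:357])
E
```

```text
top cols316-334 rows217-236
[[243 242 241 239 238 238 239 237 235 233 233 233 205 180 180 147 121 105]
 [243 244 243 242 242 243 243 233 236 238 241 242 240 239 240 238 237 235]
 [243 244 244 242 240 232 222 216 216 218 223 227 236 241 244 242 242 241]
 [243 244 230 230 224 216 212 212 211 212 212 213 217 229 242 242 241 240]
 [243 235 216 214 215 213 211 211 210 212 211 210 211 214 225 234 239 239]
 [232 221 216 213 213 171 145 160 165 165 166 168 183 207 214 221 237 240]
 [230 215 213 211 213 147 105 105 111 112 112 112 149 197 213 213 226 237]
 [224 215 214 213 192 128  96  97  96  93  96  92 130 196 212 212 213 235]
 [219 212 208 213 185 124  97  95  93  94  94  88 126 195 211 209 209 211]
 [215 212 212 214 183 125  96  93  96  94  93  90 107 189 210 212 211 216]
 [217 212 215 213 185 123  93  97  95  96  97  89 104 193 213 214 212 221]
 [213 213 213 212 185 119  88  84  87  86  88  82 118 193 212 212 212 223]
 [206 214 213 214 187 120  74  70  68  66  69  66 120 155 199 211 212 187]
 [202 213 215 212 186 109  56  52  53  52  53  52 113 145 197 210 212 209]
 [199 212 210 212 208 
[... 2088 characters left out ...]
239 213 117  47  43]
 [160 153 192 226 229 231 231 230 229 226 225 225 226 236 240 241 240 239
  227 186 107  50  47]
 [163 141 150 178 198 226 238 240 241 240 240 241 241 241 240 237 233 222
  203 170 100  45  46]
 [122 133 139 149 157 179 193 200 208 217 220 223 224 215 209 209 208 201
  195 170  99  46  49]
 [ 69 117 142 150 156 157 164 168 176 177 184 187 192 192 191 195 197 196
  194 145  72  48  51]
 [ 45  71 129 152 156 161 166 170 171 170 172 179 176 185 190 195 197 197
  166  95  50  49  50]
 [ 44  46 111 143 158 162 165 168 170 173 173 177 180 186 190 194 199 181
  117  57  47  47  48]
 [ 45  46 101 136 151 165 165 166 170 174 178 183 181 184 186 174 187 189
  120  49  51  51  46]]
```

```bash
python3 - <<'E'
from cell import arm
from h import *
setcal(arm)
print("top z116",onz("top",(324.45,225.2),116), "base face", onz("top",(324.45,230.85),96))
S=xf([np.array([[7,-7,96],[-7,-7,96],[7,7,96],[-5.75,5.75,116],[5.75,-5.75,116],[5.75,5.75,116.],[-5.75,-5.75,116]])],567,-22.3,-.02)[0]
print(proj("side",S))
print("side near base corner",onz("side",(345.2,248.9),96)-S[0])
E
```

```text
top z116 [567.6902 -22.4446 116.    ] base face [560.5512 -23.1525  96.    ]
[[346.4326 248.1978]
 [339.3464 246.8648]
 [349.0967 245.0213]
 [342.5997 234.4744]
 [346.2072 238.0349]
 [348.4218 235.508 ]
 [340.3317 236.9778]]
side near base corner [-1.1587 -3.4762  0.    ]
```

```bash
python3 - <<'E'
from cell import arm
from h import *
setcal(arm)
K=xf(KNOB,565.8,69.5,-.008,130.3)
for p in K: print(proj("side",p))
g=cv2.cvtColor(np.load("pics/side2.npy"),cv2.COLOR_RGB2GRAY); print("side cols 346-375 rows 180-218"); 
for r in range(180,219): print(r,*g[r,345:377])
E
```

```text
[[348.6377 212.8098]
 [348.8766 200.4824]
 [354.3251 206.7328]
 [354.6261 194.6986]
 [365.1083 215.3431]
 [365.5597 202.8868]
 [370.3761 209.1145]
 [370.8788 196.9571]]
[[346.7702 198.1982]
 [347.0532 181.7667]
 [349.1775 195.8309]
 [349.4961 179.5669]
 [371.1158 201.669 ]
 [371.8133 184.9765]
 [373.2625 199.2134]
 [373.9867 182.6935]]
side cols 346-375 rows 180-218
180 216 218 215 216 217 216 218 175 132 132 130 130 130 131 130 130 133 142 138 85 36 35 94 101 181 217 217 217 218 218 218 181
181 216 219 217 219 218 187 145 136 133 132 131 131 130 131 130 131 135 142 133 80 35 39 95 171 209 218 218 219 218 218 219 180
182 216 218 217 217 183 135 102 120 132 130 129 131 133 130 129 130 133 147 134 103 91 91 129 197 219 216 219 218 218 217 219 170
183 219 218 218 174 125 118 113 123 131 132 130 132 128 130 129 132 137 147 133 132 159 167 173 188 192 194 175 166 199 218 218 165
184 217 217 216 152 101 116 116 125 133 130 131 132 131 130 130 129 135 146 133 130 155 169 176 177 180 182 179 173 187 207 218 178
185 217 218 218 151 104 115 117 129 134 133 129 131 128 131 128 127 139 147 122 1
[... 3468 characters left out ...]
5 113 113 115 112 112 113 113 115 112 114 126 131 116 85 75 57 46 39 33 60 66
213 44 44 44 48 61 73 86 96 101 110 116 117 114 114 114 114 114 112 117 114 113 124 121 86 52 42 45 45 41 46 52 54
214 44 44 43 43 48 50 52 61 63 67 77 83 85 98 100 107 113 112 115 111 113 116 89 50 44 45 41 45 46 45 41 43
215 45 47 45 47 46 47 45 44 46 49 53 57 56 60 63 65 69 76 77 85 97 85 56 46 43 44 40 43 45 42 43 44
216 45 46 45 47 45 48 47 49 46 45 49 49 47 44 46 42 45 48 51 55 59 54 45 45 46 46 44 46 47 44 46 42
217 44 43 46 44 45 45 46 45 46 46 45 44 44 46 46 47 45 42 44 46 44 47 44 43 46 46 44 48 45 49 49 50
218 44 47 47 44 42 45 46 47 45 45 44 46 46 42 45 44 47 47 46 45 45 43 40 46 46 49 47 46 46 48 50 51
```

Request:
send_rows(turn=[[0,0,0],[0,0,0],[0,0,0],[0,0,0],[0,0,0],[0,0,0],[0,0,0]], dp=[[0,-0.03,0],[0,-0.06,0],[0,-0.085,0],[0.0002,-0.093,0],[0.0002,-0.093,0],[0.0002,-0.093,0],[0.0002,-0.093,0]], grip=[0,0,0,0,0,0,0])

```text
t: 7.4
position: [566.4, -23.3, 160.6]
tcp_rot: [-3.141, 0.013, 0.0]
ft_force: [0.1, 0.3, -1.3]
opening: 13.8
```

```bash
python3 - <<'E'
from cell import arm
from h import *
setcal(arm)
o=arm.get_obs(); p=o["position"]; print(p,o["tcp_rot"],o["ft_force"],o["opening"])
im=arm.read_camera("side"); np.save("pics/side3.npy",im)
a=wire("side",im,xf(KNOB,p[0]+1.3,p[1],-.01,p[2]-30.6),305,190,375,275,8)
a=wire2("side",a,xf(COVER[:1]+COVER[3:],566.9,-24.5,-.02),305,190,8,(0,200,0))
cv2.imwrite("pics/w3.png",a[:600])
t=arm.read_camera("top"); cv2.imwrite("pics/t3.png",cv2.resize(t[190:310,260:380,::-1],None,fx=4,fy=4,interpolation=cv2.INTER_CUBIC))
E
```

```text
[566.4074 -23.3164 160.5632] [-3.1411  0.0127  0.0002] [ 0.0924  0.2899 -1.3429] 13.772055979876452
```

View pics/w3.png

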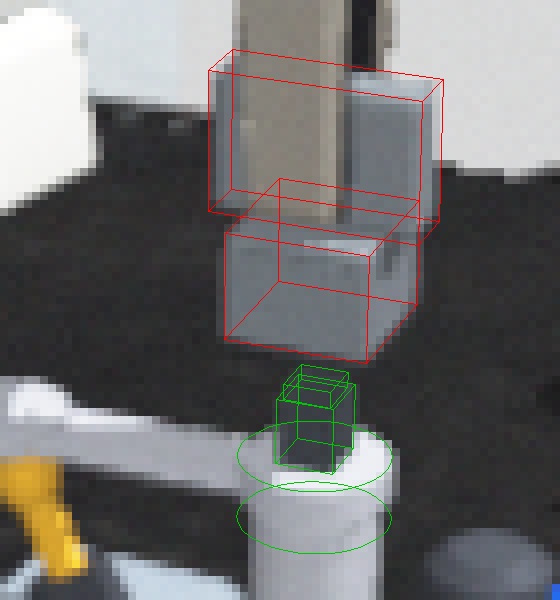

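View pics/t3.png

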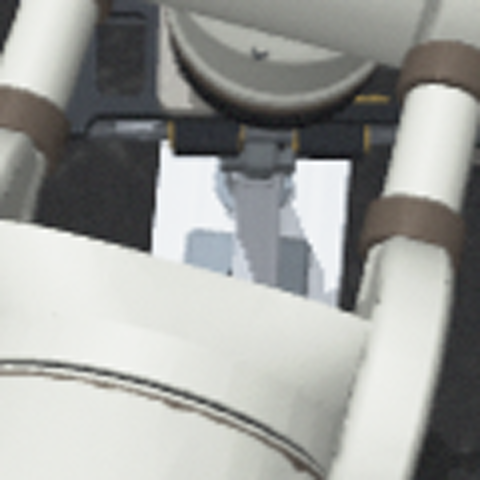

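Both overlays agree: knob hub above the shaft, shaft tip in the crop at (315,375). I'll lower it carefully.

Request:
send_rows(turn=[[0,0,0],[0,0,0],[0,0,0],[0,0,0],[0,0,0]], dp=[[-0.0003,-0.0003,-0.008],[-0.0003,-0.0003,-0.013],[-0.0003,-0.0003,-0.015],[-0.0003,-0.0003,-0.017],[-0.0003,-0.0003,-0.017]], grip=[0,0,0,0,0])

```text
t: 8.0
position: [565.9, -24.8, 143.2]
tcp_rot: [-3.141, 0.015, 0.001]
ft_force: [0.5, -0.9, -0.9]
opening: 13.9
```

Request:
send_rows(turn=[[0,0,0],[0,0,0],[0,0,0]], dp=[[0,0,-0.001],[0,0,-0.002],[0,0,-0.002]], grip=[0,0,0])

```text
t: 8.3
position: [566.1, -24.8, 141.6]
tcp_rot: [-3.142, 0.015, -0.0]
ft_force: [0.2, -0.1, -0.9]
opening: 13.4
```

Request:
send_rows(turn=[[0,0,0],[0,0,0],[0,0,0],[0,0,0]], dp=[[0,0,-0.002],[0,0,-0.004],[0,0,-0.006],[0,0,-0.006]], grip=[0,0,0,0])

```text
t: 8.7
position: [565.8, -24.7, 135.1]
tcp_rot: [-3.141, 0.015, 0.001]
ft_force: [0.1, 0.4, -0.7]
opening: 13.5
```

Request:
send_rows(turn=[[0,0,0],[0,0,0],[0,0,0],[0,0,0]], dp=[[0,0,-0.002],[0,0,-0.004],[0,0,-0.006],[0,0,-0.006]], grip=[0,0,0,0])

```text
t: 9.1
position: [565.9, -24.8, 129.2]
tcp_rot: [-3.141, 0.015, 0.001]
ft_force: [0.3, 0.7, -0.3]
opening: 13.7
```

Request:
send_rows(turn=[[0,0,0],[0,0,0],[0,0,0],[0,0,0]], dp=[[0,0,-0.001],[0,0,-0.002],[0,0,-0.003],[0,0,-0.003]], grip=[0,0,0,0])

```text
t: 9.5
position: [566.2, -24.8, 126.7]
tcp_rot: [3.142, -0.015, 0.0]
ft_force: [-0.0, 0.5, -0.3]
opening: 13.8
```

```bash
python3 - <<'E'
from cell import arm
from h import *
setcal(arm)
o=arm.get_obs(); p=o["position"]; print(p,o["ft_force"],o["moment"])
im=arm.read_camera("side"); np.save("pics/side4.npy",im)
a=wire("side",im,xf(KNOB,567.2,-23.5,-.01,96),305,190,375,265,8)
cv2.imwrite("pics/w4.png",a)
E
```

```text
[566.2428 -24.825  126.6754] [-0.011   0.4805 -0.2737] [ 0.0613  0.0248 -0.0267]
```

View pics/w4.png

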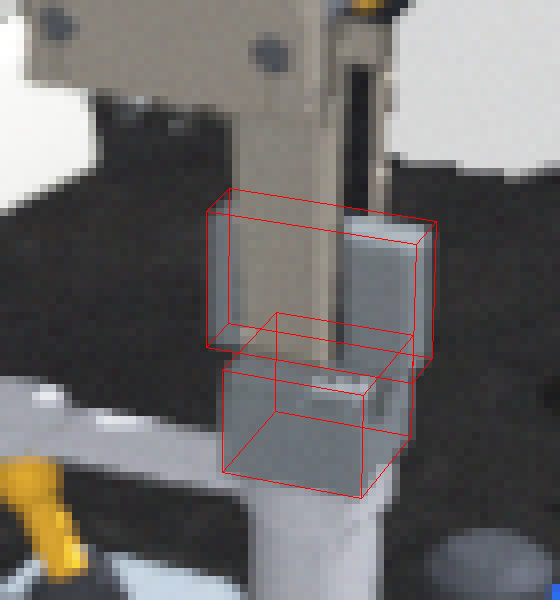

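The knob is on the hub (crop (290,430)). A small push to check contact.

Request:
send_rows(turn=[[0,0,0],[0,0,0],[0,0,0]], dp=[[0,0,-0.0008],[0,0,-0.0016],[0,0,-0.0016]], grip=[0,0,0])

```text
t: 9.85
position: [566.3, -24.8, 126.6]
tcp_rot: [3.141, -0.014, 0.0]
ft_force: [-4.0, 0.7, 8.4]
opening: 13.9
```

Request:
send_rows(turn=[[0,0,7],[0,0,14],[0,0,21],[0,0,28],[0,0,35],[0,0,42],[0,0,42]], dp=[[0,-0.0002,0],[0,-0.0003,0],[0.0001,-0.0005,0],[0.0002,-0.0006,0],[0.0002,-0.0007,0],[0.0003,-0.0009,0],[0.0003,-0.0009,0]], grip=[0,0,0,0,0,0,0])

```text
t: 10.55
position: [566.9, -25.9, 126.5]
tcp_rot: [2.936, 1.116, 0.001]
ft_force: [-2.4, 0.3, 6.9]
opening: 14.1
```

```bash
python3 - <<'E'
from cell import arm
from h import *
o=arm.get_obs(); p=o["position"]; print(p,o["tcp_rot"],o["ft_force"],o["moment"],o["qpos"])
im=arm.read_camera("side"); cv2.imwrite("pics/s5.png",im[150:350,240:440,::-1])
E
```

```text
[566.858  -25.9327 126.5063] [2.9359 1.1159 0.001 ] [-2.4463  0.283   6.9433] [0.0952 0.5801 0.047 ] [-0.2585  0.2209  1.7061 -0.0003  1.2136  0.586 ]
```

View pics/s5.png

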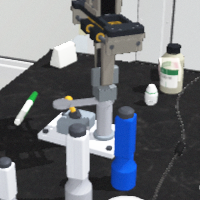

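The cover is swinging with the knob. Continuing.

Request:
send_rows(turn=[[0,0,7],[0,0,14],[0,0,21],[0,0,26],[0,0,29],[0,0,29]], dp=[[0.0001,-0.0001,0],[0.0003,-0.0002,0],[0.0004,-0.0003,0],[0.0005,-0.0004,0],[0.0006,-0.0004,0],[0.0006,-0.0004,0]], grip=[0,0,0,0,0,0])

```text
t: 11.2
position: [567.5, -26.4, 126.5]
tcp_rot: [2.564, 1.813, 0.001]
ft_force: [-2.9, -0.4, 6.6]
opening: 13.7
```

```bash
python3 - <<'E'
from cell import arm
from h import *
o=arm.get_obs(); p=o["position"]; print(p,o["tcp_rot"],o["ft_force"],o["moment"],o["qpos"])
E
```

```text
[567.483  -26.3625 126.5101] [2.5642 1.8133 0.0007] [-2.9207 -0.4389  6.6242] [0.0279 0.5026 0.0184] [-0.2589  0.2223  1.7044 -0.0003  1.2137  0.081 ]
```

Request:
send_rows(turn=[[0,0,2],[0,0,4],[0,0,6],[0,0,6]], dp=[[0,0,0],[0,0,0],[0.0001,0,0],[0.0001,0,0]], grip=[0,0,0,0])

```text
t: 11.6
position: [567.7, -26.4, 126.5]
tcp_rot: [2.466, 1.944, 0.001]
ft_force: [-2.6, 0.7, 7.0]
opening: 13.7
```

```bash
python3 - <<'E'
from cell import arm
from h import *
setcal(arm)
o=arm.get_obs(); p=o["position"]; print(p,o["tcp_rot"],o["ft_force"],o["moment"])
v=[]
for n in("top","side"):
    im=arm.read_camera(n); np.save(f"pics/{n}6.npy",im)
    for d in arm.outline_of(n,"cover")[:2]: print(n,d["confidence"],d["at"],d["mask"].sum())
b=np.load("pics/top6.npy");a=np.load("pics/side6.npy")
C=xf(COVER,567.3,-23,1.22)
A=wire("side",a,C,290,190,390,290,4); B=wire("top",b,C,290,200,390,300,4)
cv2.imwrite("pics/w6.png",np.hstack([A,B]))
E
```

```text
[567.6532 -26.4114 126.5099] [2.4661 1.9443 0.0008] [-2.6484  0.7279  6.9933] [0.0222 0.5387 0.0501]
top 0.43 [349.7, 234.8] 143
side 0.83 [322.2, 258.7] 436
```

View pics/w6.png

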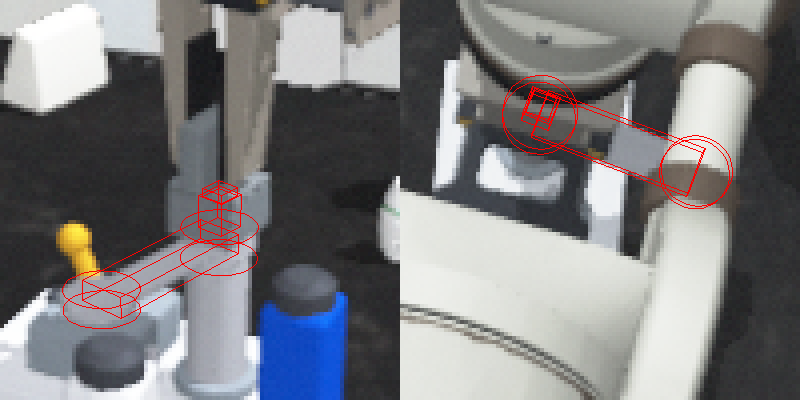

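Request:
send_rows(turn=[[0,0,2],[0,0,4],[0,0,4]], dp=[[0,0,0],[0.0001,0,0],[0.0001,0,0]], grip=[0,0,0])

```text
t: 12.1
position: [567.8, -26.5, 126.5]
tcp_rot: [2.398, 2.028, 0.001]
ft_force: [-3.4, -0.1, 7.0]
opening: 13.8
```

```bash
python3 - <<'E'
from cell import arm
from h import *
setcal(arm)
o=arm.get_obs(); p=o["position"]; print(p,o["tcp_rot"],o["ft_force"],o["moment"])
a=arm.read_camera("side")
for d in arm.outline_of("side","cover")[:1]: print(d["confidence"],d["at"],d["mask"].sum())
C=xf(COVER,567.3,-23,1.22)
cv2.imwrite("pics/w7.png",wire("side",a,C,290,190,390,290,5))
E
```

```text
[567.7501 -26.4825 126.5167] [2.3976 2.0282 0.0008] [-3.4243 -0.1016  6.989 ] [-0.0052  0.5013 -0.3086]
0.63 [323.0, 259.7] 379
```

View pics/w7.png

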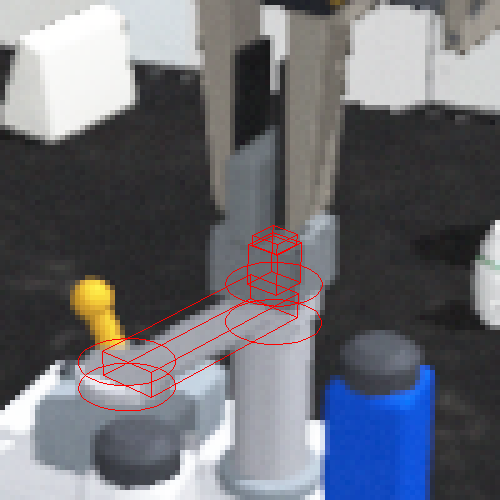

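The z moment rose to −0.31 Nm and the cover didn't follow, so it is at its stop. I'll relax, release and rise.

Request:
send_rows(turn=[[0,0,-3],[0,0,-3],[0,0,-3],[0,0,-3],[0,0,-3],[0,0,-3],[0,0,-3],[0,0,-3]], dp=[[0,0,0.0012],[0,0,0.0012],[0,0,0.0012],[0,0,0.0012],[0,0,0.0012],[0,0,0.0012],[0,0,0.0012],[0,0,0.0012]], grip=[0,0,0.5,0.5,0.5,0.5,0.5,0.5])

```text
t: 13.0
position: [567.3, -26.1, 126.2]
tcp_rot: [-2.451, -1.966, -0.0]
ft_force: [-0.2, 1.0, 0.1]
opening: 45.9
```

Request:
send_rows(turn=[[0,0,0],[0,0,0],[0,0,0],[0,0,0],[0,0,0]], dp=[[0,0,0.01],[0,0,0.03],[0,0,0.06],[0,0,0.09],[0,0,0.09]], grip=[0.6,0.7,1,1,1])

```text
t: 13.5
position: [570.2, -26.8, 222.2]
tcp_rot: [2.444, 1.961, 0.009]
ft_force: [1.2, -0.3, 0.8]
opening: 83.7
```

Request:
send_rows(turn=[[0,0,-8],[0,0,-16],[0,0,-24],[0,0,-32],[0,0,-40],[0,0,-48],[0,0,-56],[0,0,-64]], dp=[[-0.004,-0.02,0.01],[-0.012,-0.055,0.01],[-0.02,-0.095,0.01],[-0.028,-0.135,0.01],[-0.037,-0.175,0.01],[-0.045,-0.215,0.01],[-0.053,-0.25,0.01],[-0.054,-0.262,0]], grip=[1,1,1,1,1,1,1,1])

```text
t: 14.3
position: [512.6, -291.8, 216.9]
tcp_rot: [3.119, 0.354, 0.002]
ft_force: [1.1, 0.4, -0.2]
opening: 91.9
```

Request:
send_rows(turn=[[0,0,-7.5],[0,0,-7.5],[0,0,-7.5],[0,0,-7.5],[0,0,-7.5]], dp=[[0,0,-0.03],[0,0,-0.07],[0,0,-0.08],[0,0,-0.08],[0,0,-0.08]], grip=[1,1,1,1,1])

```text
t: 14.8
position: [514.0, -288.6, 137.8]
tcp_rot: [3.136, 0.164, 0.002]
ft_force: [0.3, -0.6, 1.0]
opening: 91.9
```

```bash
python3 - <<'E'
from cell import arm
from h import *
setcal(arm)
o=arm.get_obs(); p=o["position"]; print(p,o["tcp_rot"],o["ft_force"],o["qpos"])
ims={}
for n in("top","side"):
    im=arm.read_camera(n); ims[n]=im; np.save(f"pics/{n}8.npy",im)
K=[q+[0,0,4] for q in xf(COUP,514,-288.5,.12)]
A=wire("side",ims["side"],K,200,240,300,390,4)
kn=xf(KNOB,567.3,-23,1.22,96)
B=wire("side",ims["side"],xf(COVER,567.3,-23,1.22)+kn,290,190,390,340,4)
cv2.imwrite("pics/w8.png",np.hstack([A,B]))
cv2.imwrite("pics/t8.png",np.hstack([cv2.resize(ims["top"][180:320,290:490,::-1],None,fx=4,fy=4,interpolation=cv2.INTER_CUBIC)]))
E
```

```text
[ 514.0281 -288.5682  137.7861] [3.1358 0.1641 0.0024] [ 0.3152 -0.5862  0.9669] [-0.7164  0.2615  1.6338  0.      1.2442  0.7498]
```

View pics/w8.png

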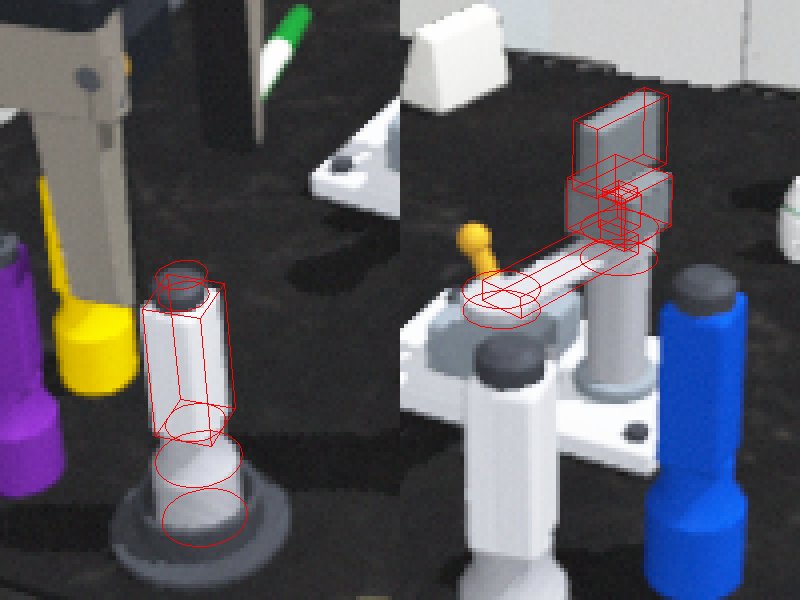

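View pics/t8.png

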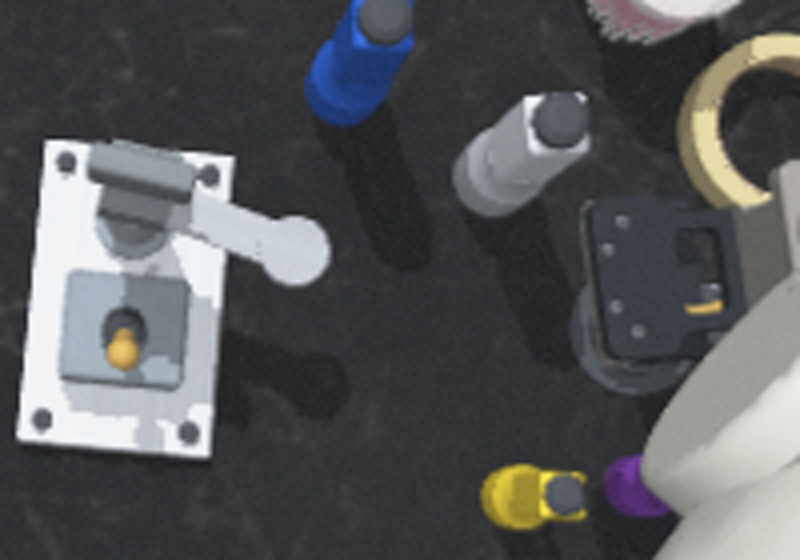

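The coupler stands between the open fingers (side crop (185,350)). The knob sits on the shaft with the cover open, and the nipple is free at top crop (123,345). Grasping the coupler.

Request:
send_rows(turn=[[0,0,0],[0,0,0],[0,0,0],[0,0,0],[0,0,0],[0,0,0],[0,0,0],[0,0,0]], dp=[[-0.0006,-0.001,-0.03],[-0.0006,-0.001,-0.055],[-0.0006,-0.001,-0.07],[-0.0006,-0.001,-0.0745],[-0.0006,-0.001,-0.0745],[-0.0006,-0.001,-0.0745],[-0.0006,-0.001,-0.0745],[-0.0006,-0.001,-0.0745]], grip=[1,1,1,1,0,0,0,0], force=50)

```text
t: 15.7
position: [513.2, -289.6, 62.8]
tcp_rot: [3.136, 0.163, 0.002]
ft_force: [-0.7, 0.4, -0.6]
opening: 61.9
```

Request:
send_rows(turn=[[0,0,0],[0,0,0],[0,0,0],[0,0,0],[0,0,0],[0,0,0],[0,0,0],[0,0,0]], dp=[[0,0,0],[0,0,0],[0,0,0],[0,0,0],[0,0,0],[0,0,0],[0,0,0],[0,0,0]], grip=[0,0,0,0,0,0,0,0])

```text
t: 16.5
position: [512.7, -289.2, 61.7]
tcp_rot: [3.137, 0.163, 0.0]
ft_force: [0.1, -0.6, -0.5]
opening: 21.9
```

```bash
python3 - <<'E'
from cell import arm
from h import *
setcal(arm)
yaw=-.0815
Rt=R.from_rotvec(-np.radians(25)*np.array([-np.sin(yaw),np.cos(yaw),0]))*R.from_euler('z',yaw-.104)
print("turn deg",np.degrees(Rt.as_rotvec()), Rt.apply([0,0,1]))
ax=np.array([-np.sin(.4363)*np.cos(yaw),-np.sin(.4363)*np.sin(yaw),np.cos(.4363)]); print(ax)
for n,(x0,y0,x1,y1) in (("top",(310,255,335,280)),("side",(300,240,320,275))):
    im=np.load(f"pics/{n}8.npy").astype(int)
    s=im[...,0]-im[...,2]
    print(n); 
    for r in range(y0,y1): print(r,*s[r,x0:x1])
H=np.array([490.7,-16.4,72.7]); print(proj("top",H),proj("side",H))
E
```

```text
turn deg [  0.2816 -25.0338 -10.459 ] [-0.4212  0.0344  0.9063]
[-0.4212  0.0344  0.9063]
top
255 -26 -25 -25 -25 -24 -25 -24 -24 -25 -24 -19 -17 -15 -17 -17 -19 -17 -18 -17 -16 -15 -17 -16 -17 -15
256 -25 -27 -26 -25 -25 -26 -24 -24 -25 -20 -19 -12 -14 -15 -18 -16 -17 -18 -17 -16 -15 -16 -15 -15 -18
257 -25 -24 -25 -25 -25 -25 -26 -20 -14 -12 -10 -7 -7 -9 -12 -16 -18 -17 -17 -17 -17 -17 -17 -17 -16
258 -25 -24 -24 -25 -25 -26 -20 -13 -10 -9 -8 -9 -6 -5 -6 -14 -16 -17 -17 -18 -17 -17 -16 -16 -17
259 -26 -25 -24 -23 -25 -26 -17 -11 -9 -12 -9 -10 -9 -5 -3 -10 -17 -17 -16 -16 -16 -17 -16 -17 -16
260 -27 -25 -24 -25 -25 -21 -15 -11 -11 -11 -9 -9 -8 -11 -7 -4 -13 -15 -18 -17 -17 -16 -19 -16 -17
261 -25 -25 -26 -25 -26 -18 -10 -10 -12 -10 -11 -10 -9 -9 -10 -6 -13 -15 -17 -17 -18 -19 -16 -16 -19
262 -24 -26 -25 -24 -25 -17 -12 -11 -9 28 80 70 41 2 -10 -7 -11 -14 -17 -18 -17 -16 -16 -15 -17
263 -24 -24 -23 -24 -26 -17 -10 -10 22 84 104 95 81 21 -10 -5 -10 -16 -18 -17 -16 -17 -18 -18 -19
264 -24 -23 -24 -23 -22 -19 -11 -11 45 92 102 95 80 26 -5 -9 -11 -16 -17 -16 -17 -16 -19 -18 -19
265 -25 -
[... 3244 characters left out ...]
-13 -25 -28 -27 -29 -23 -14 -11 -10 -13 -9 -7 -8 -7 -8 -8 -9 -6 -7 -8
268 -24 -27 -27 -26 -28 -26 -17 -10 -11 -11 -11 -13 -11 -14 -12 -12 -12 -13 -11 -13
269 -26 -28 -26 -27 -26 -24 -18 -15 -14 -12 -12 -11 -12 -12 -11 -8 -14 -13 -11 -13
270 -28 -28 -28 -25 -23 -20 -22 -18 -16 -16 -13 -10 -10 -11 -10 -11 -11 -13 -13 -14
271 -25 -26 -24 -21 -18 -20 -21 -19 -18 -19 -19 -15 -15 -18 -18 -17 -17 -17 -18 -19
272 -23 -20 -22 -20 -22 -23 -21 -20 -20 -17 -19 -20 -21 -21 -19 -20 -22 -19 -21 -20
273 -21 -22 -20 -22 -20 -20 -19 -22 -21 -19 -19 -21 -19 -17 -19 -18 -16 -20 -15 -14
274 -20 -19 -19 -20 -20 -20 -23 -23 -23 -21 -20 -19 -16 -15 -14 -15 -15 -14 -16 -14
[[320.2699 268.3156]] [[308.1541 248.8247]]
```

Gripped (21.9 mm). The ball measures top (320.3,268.0), side (308.1,249.3), matching the block-derived head at (490.7,−16.4,72.7). Lift, carry, tilt.

Request:
send_rows(turn=[[0,0,0],[0,0,0],[0,0,0],[0,0,0],[0,0,0],[0,0,0],[0,0,0],[0,0,0]], dp=[[0,0,0.02],[0,0,0.05],[0,0,0.09],[0,0,0.13],[0,0,0.16],[-0.01,0.03,0.16],[-0.02,0.07,0.16],[-0.03,0.11,0.16]], grip=[0,0,0,0,0,0,0,0])

```text
t: 17.3
position: [481.7, -177.8, 221.1]
tcp_rot: [-3.136, -0.162, 0.001]
ft_force: [0.5, 0.4, -1.8]
opening: 21.6
```

Request:
send_rows(turn=[[0.1,-6.2,-2.6],[0.1,-12.5,-5.2],[0.2,-18.8,-7.9],[0.28,-25.03,-10.46],[0.28,-25.03,-10.46],[0.28,-25.03,-10.46],[0.28,-25.03,-10.46],[0.28,-25.03,-10.46]], dp=[[-0.007,0.035,0],[-0.014,0.07,0],[-0.021,0.105,0],[-0.029,0.14,0],[-0.033,0.1645,-0.03],[-0.033,0.1645,-0.06],[-0.033,0.1645,-0.06],[-0.033,0.1645,-0.06]], grip=[0,0,0,0,0,0,0,0])

```text
t: 18.1
position: [449.3, -14.5, 161.5]
tcp_rot: [3.049, -0.124, 0.673]
ft_force: [0.4, -0.4, -1.9]
opening: 21.7
```

```bash
python3 - <<'E'
from cell import arm
from h import *
setcal(arm)
o=arm.get_obs(); p=o["position"]; Rt=R.from_rotvec(o["tcp_rot"]); print(p,o["tcp_rot"],o["ft_force"],o["moment"],o["opening"],o["qpos"]); print(Rt.as_matrix())
ims={}
for n in("top","side"):
    im=arm.read_camera(n); ims[n]=im; np.save(f"pics/{n}9.npy",im)
# coupler frame: z = -tool z, x = tool x ; mouth at TCP + 57.7*toolz
M=Rt.as_matrix()@np.diag([1,-1,-1]); mouth=p-57.7*M[:,2]
K=[q@M.T+mouth for q in COUP]
A=wire("side",ims["side"],K,260,180,340,280,5); B=wire("top",ims["top"],K,280,200,360,300,5)
cv2.imwrite("pics/w9.png",np.hstack([A,B]))
cv2.imwrite("pics/s9.png",ims["side"][:,:,::-1])
E
```

```text
[449.29   -14.5337 161.5278] [ 3.0485 -0.1245  0.6733] [ 0.4373 -0.3907 -1.8663] [ 0.0259  0.3381 -0.0064] 21.681867668431032 [-0.4032 -0.549   2.3672  0.1693  0.9156  1.1737]
[[ 0.904  -0.0814  0.4198]
 [-0.0741 -0.9967 -0.0339]
 [ 0.4212 -0.0005 -0.907 ]]
```

View pics/w9.png

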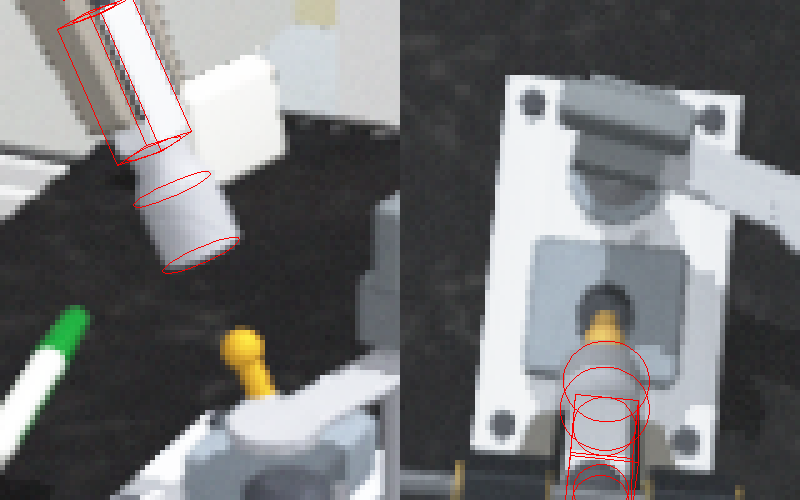

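View pics/s9.png

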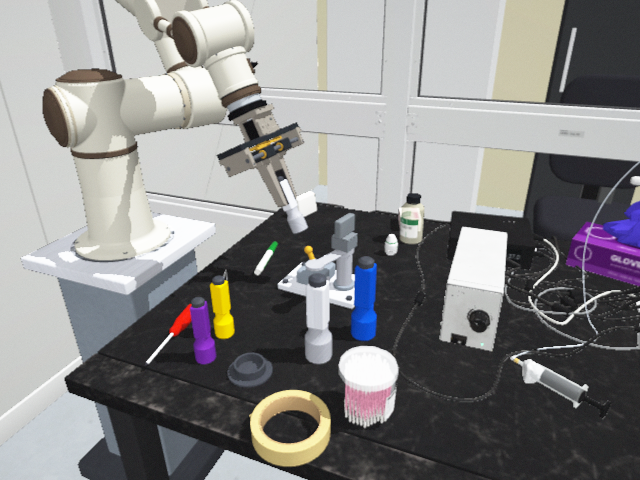

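```bash
python3 - <<'E'
from cell import arm
from h import *
setcal(arm)
o=arm.get_obs(); p=o["position"]; Rm=R.from_rotvec(o["tcp_rot"]).as_matrix(); tz=Rm[:,2]
for H in ([490.8,-17.6,72.5],[490.8,-16.5,72.5],[490.8,-18.2,71.8]):
    H=np.array(H); d=H-p; t=d@tz; print(H,"t",t-57.7,"miss (tool xy)",(d@Rm)[:2],"world",d-t*tz)
for n,b in(("side",(308.1,249.3)),("top",(320.35,268.0))):
    L=proj(n,[p+tz*95,p+tz*105]); u=L[1]-L[0]; u/=np.linalg.norm(u); e=np.array(b)-L[0]; print(n,"px miss perp (right-of-travel)",u[0]*e[1]-u[1]*e[0], "mm/px side~1.98 top~1.94")
E
```

```text
[490.8 -17.6  72.5] t 41.72524756576644 miss (tool xy) [-2.3069 -1.2364] world [-1.9802  1.4033 -0.9798]
[490.8 -16.5  72.5] t 41.686208774443216 miss (tool xy) [-2.3885 -2.3326] world [-1.9637  2.5019 -1.0152]
[490.8 -18.2  71.8] t 42.38038518244764 miss (tool xy) [-2.5595 -0.6389] world [-2.2573  0.8265 -1.0866]
side px miss perp (right-of-travel) 0.4773475113110532 mm/px side~1.98 top~1.94
top px miss perp (right-of-travel) -1.2415741938339353 mm/px side~1.98 top~1.94
```

Overlay agrees to about 1 px in both views (mouth at side crop (201,255), ball (242,349)). I'll apply a small correction and advance along the axis to just before contact.

Request:
send_rows(turn=[[0,0,0],[0,0,0],[0,0,0],[0,0,0],[0,0,0],[0,0,0]], dp=[[-0.0015,0.0012,-0.0007],[0.0027,0.0009,-0.0098],[0.0069,0.0005,-0.0188],[0.0111,0.0002,-0.0279],[0.0136,0,-0.0334],[0.0136,0,-0.0334]], grip=[0,0,0,0,0,0])

```text
t: 18.8
position: [463.2, -14.7, 128.0]
tcp_rot: [3.048, -0.125, 0.674]
ft_force: [-0.4, -0.7, -2.5]
opening: 21.9
```

```bash
python3 - <<'E'
from cell import arm
from h import *
setcal(arm)
o=arm.get_obs(); p=o["position"]; Rt=R.from_rotvec(o["tcp_rot"]); print(p,o["tcp_rot"],o["ft_force"],o["moment"])
ims={n:arm.read_camera(n) for n in("side","top")}
M=Rt.as_matrix()@np.diag([1,-1,-1]); mouth=p-57.7*M[:,2]
d=np.array([490.8,-17.6,72.5])-p; print("t",d@-M[:,2]-57.7,(d@Rt.as_matrix())[:2])
K=[q@M.T+mouth for q in COUP]
A=wire("side",ims["side"],K[:2],280,205,340,275,7)
B=cv2.resize(ims["top"][235:305,290:350,::-1],None,fx=7,fy=7,interpolation=cv2.INTER_NEAREST)
c=np.hstack([A,B]);cv2.imwrite("pics/w10.png",cv2.resize(c,(800,467)))
E
```

```text
[463.2087 -14.7271 128.011 ] [ 3.0482 -0.1247  0.6739] [-0.3607 -0.729  -2.5213] [ 0.0398  0.3781 -0.021 ]
t 4.32857370820475 [1.7507 0.6297]
```

View pics/w10.png

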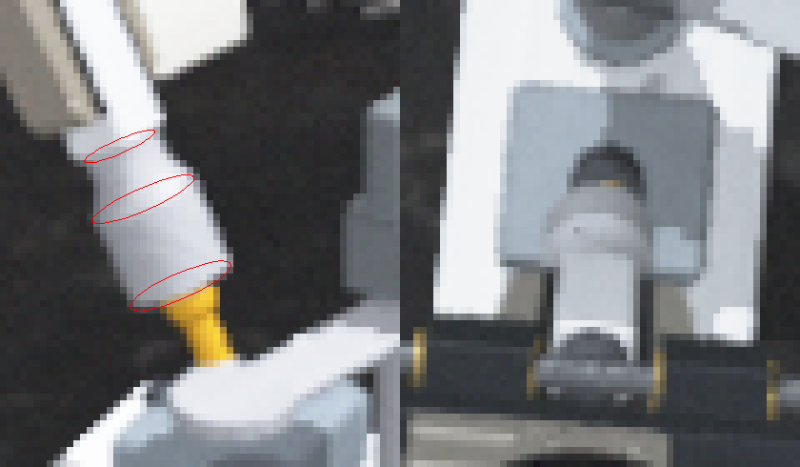

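```bash
python3 - <<'E'
from cell import arm
from h import *
setcal(arm)
for i in range(3):
    o=arm.get_obs(); print(o["t"],o["position"],o["tcp_rot"],o["ft_force"]); im=arm.read_camera("side")
o=arm.get_obs(); p=o["position"]; Rm=R.from_rotvec(o["tcp_rot"]).as_matrix(); tz=Rm[:,2]
for n,b in(("side",(308.1,249.3)),("top",(320.35,268.0))):
    L=proj(n,[p+tz*55,p+tz*65]); u=L[1]-L[0]; u/=np.linalg.norm(u); e=np.array(b)-L[0]; print(n,"px miss perp",u[0]*e[1]-u[1]*e[0])
E
```

```text
18.9 [463.5091 -14.8103 128.8273] [ 3.0472 -0.1243  0.676 ] [ 0.2465  0.4044 -2.068 ]
18.95 [463.6018 -14.8107 129.0122] [ 3.0469 -0.1242  0.6768] [-0.0044  0.4779 -2.1833]
19.0 [463.6143 -14.8105 129.0662] [ 3.0467 -0.1241  0.6771] [ 0.5501  1.0542 -2.6406]
side px miss perp -0.277669588473215
top px miss perp -0.2480356143252788
```

Aligned within about 0.5 mm. Advancing towards the pins.

Request:
send_rows(turn=[[0,0,0],[0,0,0],[0,0,0],[0,0,0],[0,0,0],[0,0,0],[0,0,0]], dp=[[0.0012,-0.0001,-0.0018],[0.002,-0.0001,-0.0036],[0.0029,-0.0002,-0.0054],[0.0037,-0.0003,-0.0073],[0.0042,-0.0003,-0.0082],[0.0042,-0.0003,-0.0082],[0.0042,-0.0003,-0.0082]], grip=[0,0,0,0,0,0,0])

```text
t: 19.75
position: [468.0, -15.1, 120.8]
tcp_rot: [3.047, -0.124, 0.677]
ft_force: [-1.2, 0.1, 3.9]
opening: 21.7
```

Request:
send_rows(turn=[[0,0,0],[0,0,0],[0,0,0],[0,0,0],[0,0,0]], dp=[[0.0008,-0.0001,-0.0018],[0.0017,-0.0001,-0.0036],[0.0021,-0.0002,-0.0045],[0.0021,-0.0002,-0.0045],[0.0021,-0.0002,-0.0045]], grip=[0,0,0,0,0])

```text
t: 20.25
position: [470.0, -15.3, 116.2]
tcp_rot: [3.047, -0.124, 0.677]
ft_force: [-3.4, -0.0, 5.5]
opening: 22.0
```

Request:
send_rows(turn=[[0,0,0],[0,0,0],[0,0,0],[0,0,0],[0,0,0]], dp=[[0.0004,0,-0.0009],[0.0008,-0.0001,-0.0018],[0.0012,-0.0001,-0.0027],[0.0012,-0.0001,-0.0027],[0.0012,-0.0001,-0.0027]], grip=[0,0,0,0,0])

```text
t: 20.75
position: [470.7, -15.3, 112.5]
tcp_rot: [3.047, -0.125, 0.676]
ft_force: [3.9, 0.1, -2.9]
opening: 21.8
```

Request:
send_rows(turn=[[0,0,0],[0,0,0],[0,0,0],[0,0,0],[0,0,0]], dp=[[0.0004,0,-0.0009],[0.0008,-0.0001,-0.0018],[0.0012,-0.0001,-0.0027],[0.0012,-0.0001,-0.0027],[0.0012,-0.0001,-0.0027]], grip=[0,0,0,0,0])

```text
t: 21.25
position: [471.9, -15.3, 110.0]
tcp_rot: [3.047, -0.124, 0.675]
ft_force: [4.5, -0.4, -3.2]
opening: 21.6
```

The force dropped, so it has snapped. A lateral +4 N suggests shifting slightly +x. Pushing on.

Request:
send_rows(turn=[[0,0,0],[0,0,0],[0,0,0],[0,0,0],[0,0,0]], dp=[[0.0009,0,-0.0007],[0.0013,-0.0001,-0.0016],[0.0017,-0.0001,-0.0025],[0.0017,-0.0001,-0.0025],[0.0017,-0.0001,-0.0025]], grip=[0,0,0,0,0])

```text
t: 21.75
position: [473.5, -15.4, 107.6]
tcp_rot: [3.048, -0.124, 0.675]
ft_force: [-3.0, -1.0, 3.0]
opening: 21.6
```

Request:
send_rows(turn=[[0,0,0],[0,0,0],[0,0,0],[0,0,0]], dp=[[0.0004,0,-0.0009],[0.0008,-0.0001,-0.0018],[0.0008,-0.0001,-0.0018],[0.0008,-0.0001,-0.0018]], grip=[0,0,0,0])

```text
t: 22.15
position: [474.4, -15.5, 105.9]
tcp_rot: [3.048, -0.124, 0.675]
ft_force: [-3.8, -0.1, 4.9]
opening: 21.7
```

Request:
send_rows(turn=[[0,0,0],[0,0,0],[0,0,0],[0,0,0]], dp=[[0.0003,0,-0.0009],[0.0006,-0.0001,-0.0018],[0.0006,-0.0001,-0.0018],[0.0006,-0.0001,-0.0018]], grip=[0,0,0,0])

```text
t: 22.55
position: [475.1, -15.5, 104.2]
tcp_rot: [3.048, -0.124, 0.675]
ft_force: [-5.0, 0.2, 6.0]
opening: 22.0
```

Request:
send_rows(turn=[[0,0,0],[0,0,0],[0,0,0],[0,0,0]], dp=[[0.0003,0,-0.0009],[0.0004,0,-0.0011],[0.0004,0,-0.0011],[0.0004,0,-0.0011]], grip=[0,0,0,0])

```text
t: 22.95
position: [475.6, -15.6, 104.0]
tcp_rot: [3.048, -0.123, 0.675]
ft_force: [-14.5, 0.5, 17.0]
opening: 21.5
```

Request:
send_rows(turn=[[0,0,0],[0,0,0],[0,0,0],[0,0,0]], dp=[[-0.0004,0,0.0002],[-0.0004,0,0.0002],[-0.0004,0,0.0002],[-0.0004,0,0.0002]], grip=[0,0,0,0])

```text
t: 23.35
position: [475.3, -15.6, 104.0]
tcp_rot: [3.047, -0.123, 0.676]
ft_force: [-9.1, 0.7, 11.0]
opening: 21.9
```

```bash
python3 - <<'E'
from cell import arm
from h import *
setcal(arm)
o=arm.get_obs(); p=o["position"]; Rt=R.from_rotvec(o["tcp_rot"]); print(o["t"],p,o["tcp_rot"],o["ft_force"],o["moment"],o["opening"])
ims={n:arm.read_camera(n) for n in("side","top")}
M=Rt.as_matrix()@np.diag([1,-1,-1]); mouth=p-57.7*M[:,2]; print("axis",M[:,2],"seat",mouth+15.5*M[:,2],"angle",np.arccos(M[:,2]@[-0.4212,0.0344,0.9063]))
for n in ims: np.save(f"pics/{n}11.npy",ims[n])
K=[q@M.T+mouth for q in COUP]
A=wire("side",ims["side"],K[:3],280,190,360,290,5); B=cv2.resize(ims["top"][200:300,280:360,::-1],None,fx=5,fy=5,interpolation=cv2.INTER_NEAREST)
cv2.imwrite("pics/w11.png",np.hstack([A,B])); cv2.imwrite("pics/s11.png",ims["side"][:,:,::-1])
E
```

```text
23.35 [475.3237 -15.5672 104.0072] [ 3.0474 -0.1233  0.6761] [-9.0815  0.6819 10.9535] [ 0.1062  0.9449 -0.0457] 21.89542493446424
axis [-0.4215  0.0343  0.9062] seat [493.1121 -17.0153  65.7669] angle 0.0052575222864300105
```

View pics/w11.png

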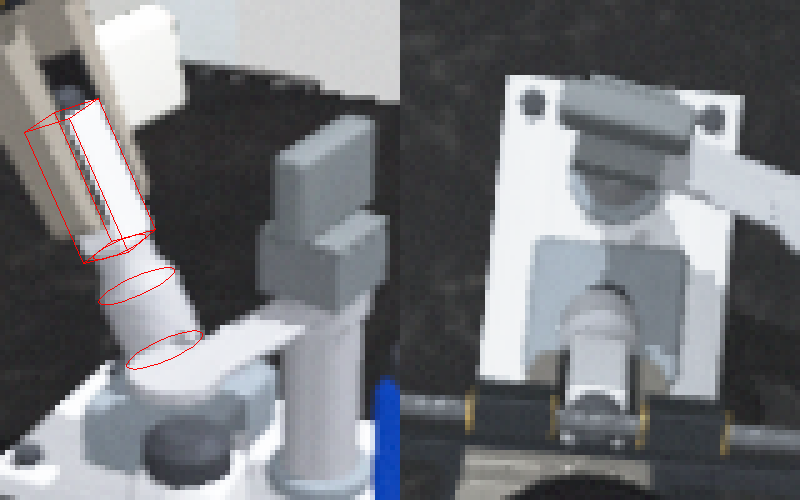

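View pics/s11.png

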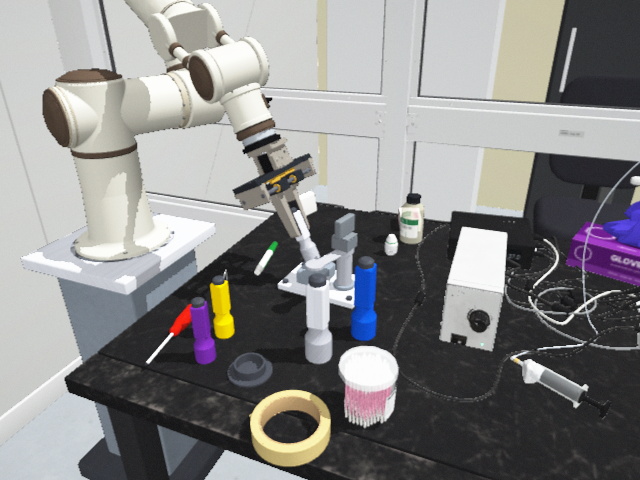

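Request:
send_rows(turn=[[0,0,0],[0,0,0],[0,0,0],[0,0,0],[0,0,0]], dp=[[0,0,0],[0,0,0],[0,0,0],[0,0,0],[0,0,0]], grip=[0,0,0,0,0])

```text
t: 23.95
position: [475.3, -15.6, 104.0]
tcp_rot: [3.047, -0.123, 0.676]
ft_force: [-9.4, 0.9, 13.1]
opening: 21.6
```

Stable: about 18 N of push along the axis, grip holding. Handing in.

```bash
python3 - <<'E'
from cell import arm
print(arm.sign_off())
E
```

```text
the job is handed in; nothing more can be done
None
```

I handed the job in at about 24 s with every step carried out. I had no direct readout of the cover, the stem or the snap, so those are inferred from forces, positions and pictures.

- **Knob and cover:** I fitted the knob onto the square shaft; it touched bottom at the expected height with about 8 N. I then turned the cover counter-clockwise until it no longer followed and the torque rose to 0.3 Nm, which I read as the stop. Pictures afterwards show the cover off the nipple and the knob still seated.
- **Coupler:** I took the smaller grey coupler from the stand and pushed it along the nipple's axis. The push force fell away, which I read as the snap over the ball. It then rose through the spring range and climbed sharply, which I read as the stem reaching its stop.
- **Last checks:**
  - The push is steady at about 18 N, against the spring's 10 N at the stop.
  - The jaws are still closed on the grip, 21.6 mm against the nominal 22 mm.
  - The axis is within 0.01 rad of the nipple's.
  - The estimated seat point is about 1.5 mm from where the ball should be.
  - The oil bottle and objective look untouched in the last picture.
- **Disagreements:** The two cameras differed by 1–2 mm in y. A sideways force of several newtons remains on the coupler after I trimmed it.

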